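# Close a sample cell and run the curing wand round its seam

## Task

Lay the larger of the two steel discs, centred, on the round seat of the sample cell and let go of it without dropping it. Then take the curing wand by its handle and guide its tip slowly (about 2 to 3 cm a second), just clear of the disc's rim and a few millimetres above the ledge, along the seam where the disc meets the seat: begin beside the tall pipe stub, go round the open side away from the stubs, and finish beside the short stub. Lay the wand back on its rest, nozzle down, with the disc still centred, nothing pushed hard, and everything else left where it is.

Things in the scene. Friction and masses are not known exactly. Their poses are not given: they have to be found in the camera images.
- cell: Fixed aluminium block 130 x 130 x 30 mm with a round seat (84 mm diameter, top at 36 mm) in its middle. Two upright pipe stubs on it: tall (14 mm diameter, top at 88 mm) at x +42 y +46 mm, short (20 mm diameter, top at 56 mm) at x +42 y -46 mm. Origin: centre of the underside, on the bench. Its open -x side has no stubs and faces the robot within 0.6 rad.
- seat (a point): Centre of the seat's flat top, 36 mm above the bench; axes as the cell's. The disc belongs here, leaving an even 8 mm ledge all round.
- disc: The larger plain steel disc, 68 mm diameter, 14 mm thick, 0.25 to 0.45 kg, lying flat on the rubber tray, whose top is 8 mm above the bench. Origin: centre of its underside; z up.
- tray: Black rubber tray, a flat slab 200 x 100 x 8 mm without rims, fixed. The two discs lie on it, one towards each end of its long x axis, about 100 mm apart. Origin: centre of its underside.
- wand: White wand: handle x -85 to +55 mm, 22 mm wide (y), 24 mm high (z 0 to 24); a steel nozzle, 6 mm thick, runs on from its front to x +85 mm and bends straight down to 40 mm below the handle. Origin: under the handle at its balance point; x to the nozzle, z up. About 0.15 kg. Starts on its rest, nozzle down and away from the robot.
- tip (a point): Lower end of the wand's nozzle: x +85, z -40 mm in the wand's frame.
- rest: Dark steel rest, fixed: base 130 x 70 x 10 mm, two forks (14 mm along x, 56 mm wide) at x +45 and -45 mm. The handle lies along x on the forks' floors, 52 mm above the bench, between lugs 34 mm apart and 10 mm high; 76 mm free between the forks for fingers. Origin: underside centre. The wand at home has its origin 52 mm above it.
- seam0 (a point): Point 0 of 0 to 7 of the seam path (beside the tall stub), fixed to the cell: 40 mm from the seat's centre, 75 degrees round from the cell's x axis towards y, 5 mm above the seat's top. The wand's tip passes within 9 mm of it.
- seam1 (a point): Point 1 of 0 to 7 of the seam path, fixed to the cell: 40 mm from the seat's centre, 105 degrees round from the cell's x axis towards y, 5 mm above the seat's top. The wand's tip passes within 9 mm of it.
- seam2 (a point): Point 2 of 0 to 7 of the seam path, fixed to the cell: 40 mm from the seat's centre, 135 degrees round from the cell's x axis towards y, 5 mm above the seat's top. The wand's tip passes within 9 mm of it.
- seam3 (a point): Point 3 of 0 to 7 of the seam path, fixed to the cell: 40 mm from the seat's centre, 165 degrees round from the cell's x axis towards y, 5 mm above the seat's top. The wand's tip passes within 9 mm of it.
- seam4 (a point): Point 4 of 0 to 7 of the seam path, fixed to the cell: 40 mm from the seat's centre, 195 degrees round from the cell's x axis towards y, 5 mm above the seat's top. The wand's tip passes within 9 mm of it.
- seam5 (a point): Point 5 of 0 to 7 of the seam path, fixed to the cell: 40 mm from the seat's centre, 225 degrees round from the cell's x axis towards y, 5 mm above the seat's top. The wand's tip passes within 9 mm of it.
- seam6 (a point): Point 6 of 0 to 7 of the seam path, fixed to the cell: 40 mm from the seat's centre, 255 degrees round from the cell's x axis towards y, 5 mm above the seat's top. The wand's tip passes within 9 mm of it.
- seam7 (a point): Point 7 of 0 to 7 of the seam path (beside the short stub), fixed to the cell: 40 mm from the seat's centre, 285 degrees round from the cell's x axis towards y, 5 mm above the seat's top. The wand's tip passes within 9 mm of it.
- smalldisc: Smaller steel disc, 50 mm diameter, 14 mm thick, also on the tray: not wanted, leave it. Origin: centre of its underside.
- dish: White shallow dish, 84 mm across, 16 mm high, between robot and cell: leave it. Origin: underside centre.
- jar: Amber jar, 42 mm diameter, 55 mm high: leave it. Origin: underside centre.
- beaker: Clear beaker, 64 mm diameter, 85 mm high, beyond the cell: leave it. Origin: underside centre.
- bottle: White bottle, 64 mm diameter, 150 mm high, at the left: leave it. Origin: underside centre.
- mouse: Black computer mouse, 105 x 60 x 32 mm, beyond the cell: leave it. Origin: underside centre.
- brush: Brush 170 mm long, lying at the right: leave it.
- canister: Round metal can, 60 mm diameter, 80 mm high, at the far right: leave it. Origin: underside centre.
Not all that is in view belongs to the job. What is shaped like the disc but brown or purple is not meant.

How it is judged (in metres and radians):
On the way, in this order (a step that is already met when the one before it is completed fails the run):
1. the larger disc lies centred on the seat (within 5 mm), let go (horizontal distance between disc and seat below 0.005 m and z of disc in the frame of seat between -0.003 and 0.003 m and angle between disc's own z axis and vertical below 0.06 rad and linear speed of disc below 0.02 m/s and contact force between the fingers and disc below 0.1 N), for 0.3 s.
2. the wand's tip passes seam point 0 (75 degrees round): within 9 mm of it for at least a quarter of a second (distance between tip and seam0 below 0.009 m), for 0.25 s.
3. the wand's tip passes seam point 1 (105 degrees round): within 9 mm of it for at least a quarter of a second (distance between tip and seam1 below 0.009 m), for 0.25 s.
4. the wand's tip passes seam point 2 (135 degrees round): within 9 mm of it for at least a quarter of a second (distance between tip and seam2 below 0.009 m), for 0.25 s.
5. the wand's tip passes seam point 3 (165 degrees round): within 9 mm of it for at least a quarter of a second (distance between tip and seam3 below 0.009 m), for 0.25 s.
6. the wand's tip passes seam point 4 (195 degrees round): within 9 mm of it for at least a quarter of a second (distance between tip and seam4 below 0.009 m), for 0.25 s.
7. the wand's tip passes seam point 5 (225 degrees round): within 9 mm of it for at least a quarter of a second (distance between tip and seam5 below 0.009 m), for 0.25 s.
8. the wand's tip passes seam point 6 (255 degrees round): within 9 mm of it for at least a quarter of a second (distance between tip and seam6 below 0.009 m), for 0.25 s.
9. the wand's tip passes seam point 7 (285 degrees round): within 9 mm of it for at least a quarter of a second (distance between tip and seam7 below 0.009 m), for 0.25 s.
At the end, for the whole second after the job is handed in: The larger disc lies flat on the seat, its centre within 5 mm of the seat's centre (height within 3 mm), and the wand lies released on the forks of its rest: origin within 20 mm of the rest's centre, 47 to 57 mm high, along the rest within 0.2 rad, nozzle down (tilt below 0.08 rad); both still (all of step 1 and horizontal distance between wand and rest below 0.02 m and z of wand in the frame of rest between 0.047 and 0.057 m and angle between wand's own z axis and vertical below 0.08 rad and angle between the x axis of wand and the x axis of rest, either way round below 0.2 rad and linear speed of wand below 0.02 m/s and contact force between the fingers and wand below 0.1 N); the robot touches nothing.
It fails at once if a bystander (small disc, dish, jar, beaker, bottle, mouse, brush, can) is moved more than 30 mm (distance of any of smalldisc, dish, jar, beaker, bottle, mouse, brush, canister from where it was at the start of the episode above 0.03 m).
It fails at once if the disc is let fall over the cell (free and faster than 0.4 m/s) (horizontal distance between disc and seat below 0.08 m and contact force between the fingers and disc below 0.1 N and linear speed of disc above 0.4 m/s).
It fails at once if the wand pushes on the disc with more than 8 N (contact force between wand and disc above 8 N).
It fails at once if the wand pushes on the cell with more than 15 N (contact force between wand and cell above 15 N).
It fails at once if the arm or fingers push on the cell with more than 25 N (contact force between any of the arm, the fingers and cell above 25 N).
It also fails if it takes over 72 s, if anything falls off the work surface, if the arm or the gripper's body presses on something with over 40 N, if the wrist force passes 120 N, or if a joint passes its speed limit or range.

## Robot

A 6-joint arm with a two-finger parallel gripper is mounted at the origin on the work surface. World frame = base frame: x ahead of the robot, y to its left, z up, the work surface at z = 0. Lengths are in mm, angles in degrees, forces in N, time in s.
With the tool pointing down it reaches from about 300 to 850 mm from the base axis. Payload 4.2 kg.
Tool frame: the origin (TCP) lies at the very end of the fingers, on their centre line; the grasp point (between the pads) lies 19 mm behind it; z points along the fingers, y is the line along which they close (so a half turn about z gives the same grasp; the last joint's range is limited). The gripper opens to 91 mm and grips with 3 to 60 N. Pads are 32 mm wide; open, the fingers measure 118 mm over their backs; the gripper's body (76 mm by 178 mm) begins 60 mm behind the grasp point.
Start: joints at [63.541, 18.312, 89.639, -0, 72.044, -1.146], TCP at [245.857, 519.809, 176.776] pointing down, gripper open.
Joint ranges: [-177.97, 177.97], [-48.28, 115.42], [12.27, 149.76], [-77.06, 257.06], [2.81, 150.46], [-146.56, 146.56]. Speed limits (degrees/s): [147.25, 147.25, 180, 180, 180, 180].

## Interface

Orientations are given as [roll, pitch, yaw] about the fixed x, y, z axes, in that order (R = Rz(yaw) Ry(pitch) Rx(roll)).
In Python, from workcell import env, grab_frame gives the robot as it stands. The module is installed in compiled form; this text tells all that it offers.
- The arm moves only by the tool move_arm, never from a script. Its argument "plan" is a list of rows, each an object of numbers: "tx", "ty", "tz": the shift along the tool's x, y, z in cm; "wx", "wy", "wz": the turn, a rotation vector about the tool's x, y, z in rad. In form: [{"tx": .., "ty": .., "tz": .., "wx": .., "wy": .., "wz": ..}, ...]. A call has 1 to 12 rows; each row shifts and turns the commanded pose from where the row before left it, along the tool's axes as they then stand; what a row does not reach is not made up. A row lasts 1/12 s, in which the tool goes at most 41.7 mm and 7.16 degrees, less where a joint would pass 70% of its speed; a pose out of reach is approached as far as the arm can. A call is refused whole if a number of a shift passes 4.17 or a number of a turn 0.125, either way. A call with a gripper value outside its range is refused whole. "gripper" is the finger opening in cm, from 0 to 9.12, set as the call begins (left out, the last holds). The fingers move at their own pace and stop on an object; "force" is the grip in N (left out, the last holds). Time passes only in rows, so rows that do not move let the fingers close. It gives the time, the measured TCP pose, the force, the opening and the grip force at its end, in the units of the state.
- env.state(): the state, without advancing time (a new reading comes with each control period).
- grab_frame(name): name is "scene" or "top"; returns a dict with "color" (384x512x3 uint8, red, green, blue), "vfov" (degrees; the focal length in pixels is half the picture's height over the tangent of half this angle, whatever the lens; pixels are square), "cx", "cy" (the principal point, pixels), "view" (4x4, takes a point from world to camera coordinates). Camera axes: x right, y up, looking along -z (the intrinsics and any distortion apply to the point x, -y, -z); pixel columns grow to the right and rows downward; lengths in mm; the calibration is good to about 2 mm. A picture is of the moment at which its call begins. There is no depth.
- env.job_done(): hands the job in; it is judged then, once.
The state is a dict: "time_s": time; "qpos": joint angles; "qvel": joint speeds; "effort": joint torques, N m; "ee_pos": TCP position; "ee_rot": TCP orientation; "force": force on the tool from outside, world axes, zero at the start; "torque": the same for the moment, N m; "gripper_width": finger opening in mm; "gripper_force": force on a finger pad.
Only numpy, scipy, OpenCV 4.12 (cv2) and the standard library are available. Lean on these libraries where they do the work, as an engineer would, in place of code of your own. Each camera call takes 0.05 s, during which the arm holds its last target. There are 200 camera calls.

## Working session

There is one attempt and no reset: what is moved stays moved. The work goes in short steps, Python scripts to look and compute and a tool call to move; the robot and the scene stay as the last step left them, time stands still between calls to the robot, and variables do not carry over. Pictures are saved under pics/ and viewed, at most 10 in all, crops included, and the job is handed in when it is done.

Besides the shell and the picture viewer there is one more tool, called after "Request:" in YAML: its name, and indented under it one key for each argument. move_arm: Moves the arm, as the interface text tells. Its arguments: {"type":"object","properties":{"plan":{"type":"array","items":{"type":"object","properties":{"tx":{"type":"number"},"ty":{"type":"number"},"tz":{"type":"number"},"wx":{"type":"number"},"wy":{"type":"number"},"wz":{"type":"number"}}}},"gripper":{"type":"number"},"force":{"type":"number"}},"required":["plan"]}

```bash
mkdir -p pics; python3 - <<'E'
from workcell import env, grab_frame
import cv2,pickle,numpy as np
s=env.state();print({k:np.round(v,3).tolist() for k,v in s.items()})
for n in("scene","top"):
    f=grab_frame(n);pickle.dump(f,open(n+'0.pkl','wb'))
    cv2.imwrite(f'pics/{n}0.png',cv2.resize(f['color'][:,:,::-1],(800,600),interpolation=cv2.INTER_CUBIC))
    print(n,f['vfov'],f['cx'],f['cy'],f.keys(),np.round(f['view'],3).tolist())
E
```

```text
{'time_s': 0.0, 'qpos': [63.541, 18.352, 89.708, -0.003, 72.044, -1.147], 'qvel': [-0.001, 0.061, 0.01, -0.078, -0.083, 0.042], 'effort': [0.0, -41.247, -23.197, 0.073, 0.046, -0.0], 'ee_pos': [245.6, 519.259, 175.908], 'ee_rot': [-179.896, 0.0, 154.689], 'force': [-0.212, 0.047, 0.659], 'torque': [-0.002, 0.028, 0.047], 'gripper_force': 0.0, 'gripper_width': 91.373}
scene 49.82247379620853 252.98065265495921 191.1187360243273 dict_keys(['color', 'vfov', 'cx', 'cy', 'view']) [[-0.279, 0.96, -0.013, 127.61], [-0.817, -0.23, 0.528, 382.026], [0.504, 0.158, 0.849, -1496.007], [0.0, 0.0, 0.0, 1.0]]
top 49.272178991143235 256.54777516341693 182.36339313137998 dict_keys(['color', 'vfov', 'cx', 'cy', 'view']) [[0.015, -1.0, -0.024, 16.807], [0.994, 0.012, 0.111, -555.913], [-0.111, -0.026, 0.993, -1200.686], [0.0, 0.0, 0.0, 1.0]]
```

View pics/scene0.png

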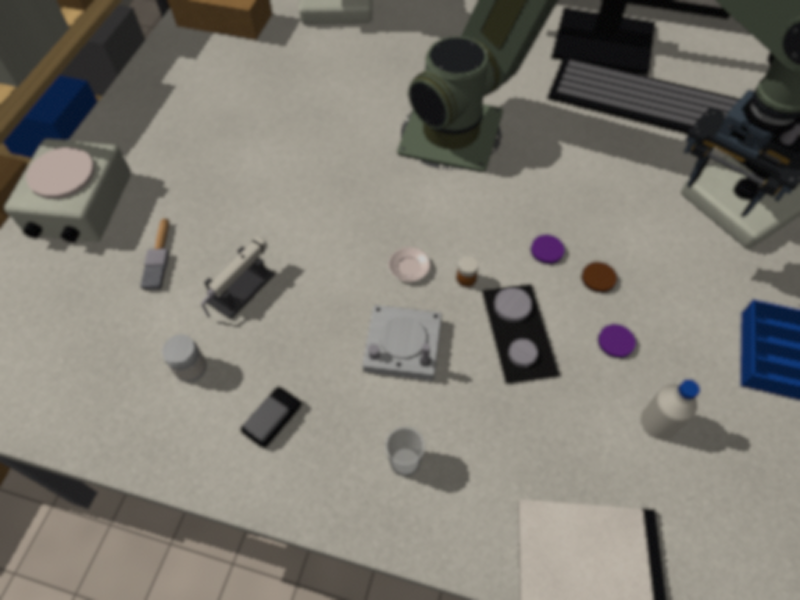

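View pics/top0.png

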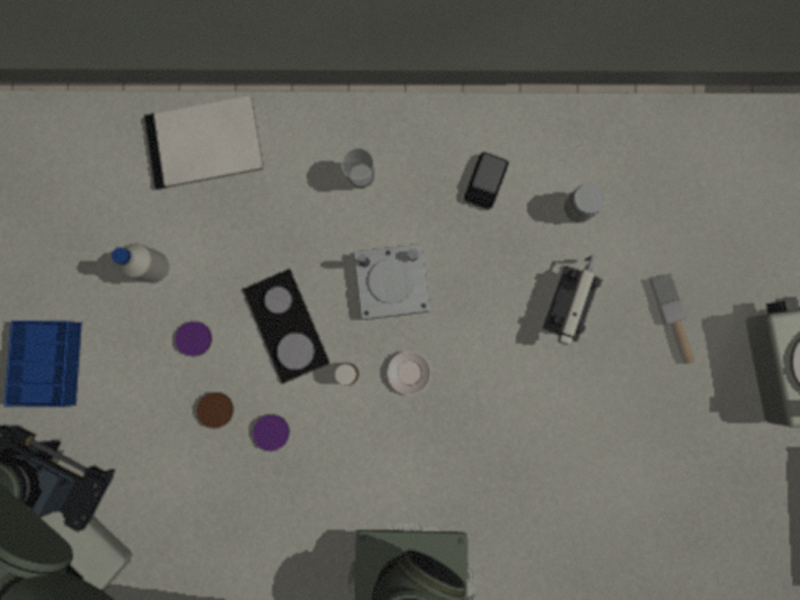

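```bash
cat > h.py <<'E'
import numpy as np, cv2, pickle
from workcell import env, grab_frame
def load(n): return pickle.load(open(n+'.pkl','rb'))
def snap(n,name):
    f=grab_frame(n); pickle.dump(f,open(name+'.pkl','wb')); return f
def cam(f):
    h=f['color'].shape[0]; return h/2/np.tan(np.radians(f['vfov'])/2), np.array(f['view'])
def cast(f,uv,z):
    F,V=cam(f); u,v=uv; d=V[:3,:3].T@np.array([(u-f['cx'])/F,-(v-f['cy'])/F,-1]); o=-V[:3,:3].T@V[:3,3]
    return o+d*(z-o[2])/d[2]
def proj(f,p):
    F,V=cam(f); c=V[:3,:3]@np.array(p,float)+V[:3,3]; return np.array([f['cx']-F*c[0]/c[2], f['cy']+F*c[1]/c[2]])
def crop(f,c,w,h,k):
    u,v=int(c[0]-w/2),int(c[1]-h/2); u=max(u,0);v=max(v,0)
    im=f['color'][v:v+h,u:u+w,::-1]; im=cv2.normalize(im,None,0,255,cv2.NORM_MINMAX)
    return cv2.resize(im,(w*k,h*k),interpolation=cv2.INTER_CUBIC),(u,v)
E
python3 - <<'E'
from h import *
s,t=load('scene0'),load('top0'); rows=[]
for f,cs in((t,[(182,208),(250,181),(367,194)]),(s,[(333,213),(258,219),(153,180)])):
    r=[]
    for c in cs:
        im,o=crop(f,c,66,72,4); print(o); r.append(im)
    rows.append(np.hstack(r))
cv2.imwrite('pics/c1.png',np.vstack(rows))
E
```

```text
(149, 172)
(217, 145)
(334, 158)
(300, 177)
(225, 183)
(120, 144)
```

View pics/c1.png

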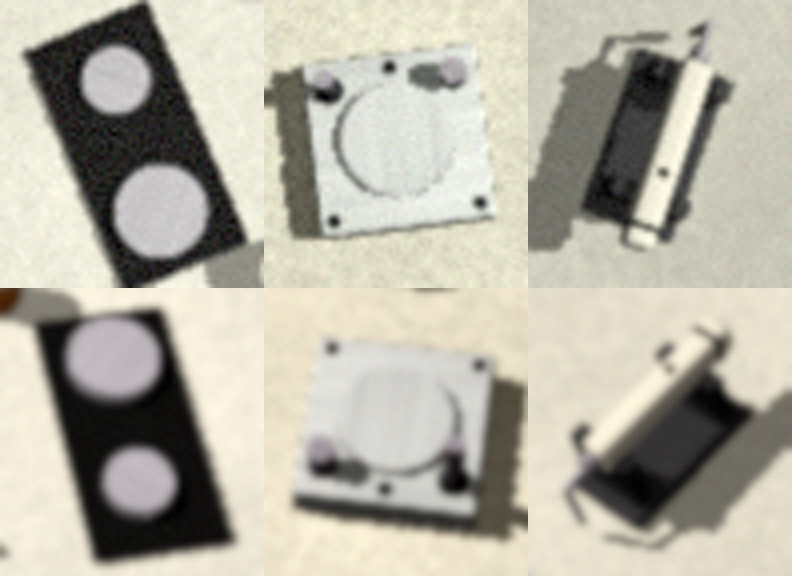

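```bash
cat > m.py <<'E'
from h import *
def big(mask,near):
    cs,_=cv2.findContours(mask.astype(np.uint8),cv2.RETR_EXTERNAL,cv2.CHAIN_APPROX_NONE)
    cs=[c for c in cs if cv2.contourArea(c)>40 and cv2.pointPolygonTest(cv2.convexHull(c),near,False)>=0]
    return max(cs,key=cv2.contourArea) if cs else None
def up(f,c,w,h):  # 4x upscaled patch + mapping
    u,v=int(c[0]-w/2),int(c[1]-h/2)
    im=cv2.resize(f['color'][v:v+h,u:u+w],None,fx=4,fy=4,interpolation=cv2.INTER_CUBIC)
    return im,lambda q:((np.asarray(q)+.5)/4-.5)+[u,v]
E
python3 - <<'E'
from m import *
s,t=load('scene0'),load('top0')
for nm,f,L,S in(('top',t,(189,225),(178,191)),('scene',s,(328,194),(335,225))):
    for k,c in(('large',L),('small',S)):
        im,mp=up(f,c,40,40); g=im.max(2).astype(int); th=(np.median(g[70:90,70:90])+np.percentile(g,5))/2
        q=big(g>th,(80,80))
        if k=='large' or 1:
            (e,ax,an)=cv2.fitEllipse(q); p=mp(e); print(nm,k,p.round(2),'ax px',np.round(np.array(ax)/4,2),'z22',cast(f,p,22).round(1),'mm/px',round(np.linalg.norm(cast(f,p+[1,0],22)-cast(f,p,22)),2))
def gr(f,c,w,h,off):
    im,mp=up(f,c,w,h); lab=cv2.cvtColor(im,cv2.COLOR_RGB2LAB).astype(int); hsv=cv2.cvtColor(im,cv2.COLOR_RGB2HSV)
    return im,lab,hsv,mp
for nm,f,c in(('top',t,(250,181)),('scene',s,(258,219))):
    im,lab,hsv,mp=gr(f,c,66,72,0)
    print(nm,'lab centre',lab[140,130],'lab bench',lab[10,10],lab[280,250])
    np.save(nm+'lab.npy',lab)
for nm,f,c in(('top',t,(367,194)),('scene',s,(153,180))):
    im,lab,hsv,mp=gr(f,c,66,72,0); print(nm,'corner',lab[10,10])
    pts=[(148,150),(164,90),(120,215),(100,140)] if nm=='top' else [(130,105),(170,70),(90,130),(150,170)]
    print([lab[y,x].tolist() for x,y in pts])
E
```

```text
top large [188.75 224.35] ax px [23.17 23.49] z22 [429.9 222.3  22. ] mm/px 2.96
top small [178.62 184.7 ] ax px [31.97 43.5 ] z22 [546.9 256.4  22. ] mm/px 2.99
scene large [326.53 191.64] ax px [40.1  45.84] z22 [422.2 217.8  22. ] mm/px 2.97
scene small [334.29 224.78] ax px [16.54 18.29] z22 [525.3 259.7  22. ] mm/px 2.83
top lab centre [135 127 129] lab bench [137 127 133] [135 127 134]
scene lab centre [160 127 130] lab bench [169 127 135] [167 127 135]
top corner [131 127 133]
[[156, 127, 134], [154, 127, 134], [154, 127, 134], [52, 127, 129]]
scene corner [165 128 135]
[[158, 128, 135], [132, 128, 134], [182, 128, 136], [57, 128, 128]]
```

```bash
python3 - <<'E'
from m import *
s,t=load('scene0'),load('top0')
def lab(im): return cv2.GaussianBlur(cv2.cvtColor(im,cv2.COLOR_RGB2LAB),(9,9),0).astype(int)
for nm,f,L,S in(('top',t,(189,225),(178,191)),('scene',s,(328,194),(335,225))):
    for k,c in(('large',L),('small',S)):
        im,mp=up(f,c,36,36); l=lab(im); lc=np.median(l[65:80,65:80],(0,1)); print(lc)
        m=(l[...,0]>(lc[0]+30)/2+0)&(l[...,2]<lc[2]+5)
        m=cv2.morphologyEx(m.astype(np.uint8),cv2.MORPH_OPEN,np.ones((15,15)))
        q=big(m,(72,72)); e,ax,an=cv2.fitEllipse(cv2.convexHull(q)); p=mp(e)
        print(nm,k,p.round(2),np.round(np.array(ax)/4,2),cast(f,p,22).round(1))
for nm,f,c in(('top',t,(250,181)),('scene',s,(258,219))):
    im,mp=up(f,c,66,72); l=lab(im); 
    m=(l[...,2]<=131)&(l[...,0]>75)
    m=cv2.morphologyEx(m.astype(np.uint8),cv2.MORPH_CLOSE,np.ones((21,21))); m=cv2.morphologyEx(m,cv2.MORPH_OPEN,np.ones((25,25)))
    q=big(m,(130,140)); r=cv2.minAreaRect(q); h=cv2.approxPolyDP(cv2.convexHull(q),10,True)[:,0]
    print(nm,r); P=np.array([cast(f,mp(x),30) for x in h]); print(h.tolist(),P.round(1).tolist(),'centre',cast(f,mp(r[0]),30).round(1))
    vis=im[:,:,::-1].copy(); cv2.drawContours(vis,[q],-1,(0,0,255),1); cv2.imwrite(nm+'v.png',vis)
# rest + wand
for nm,f,c in(('top',t,(367,194)),('scene',s,(153,180))):
    im,mp=up(f,c,66,72); l=lab(im); b=np.percentile(l[...,0],70); print('bench',b)
    for k,m in(('white',l[...,0]>b+ (8 if nm=='top' else 6)),('dark',(l[...,0]<70))):
        m=cv2.morphologyEx(m.astype(np.uint8),cv2.MORPH_OPEN,np.ones((7,7)))
        n,_,st,ct=cv2.connectedComponentsWithStats(m); i=1+np.argmax(st[1:,4]); 
        pts=np.argwhere(_==i)[:,::-1].astype(np.float32); r=cv2.minAreaRect(pts); print(nm,k,st[i].tolist(),r,cv2.boxPoints(r).round(0).tolist())
        vis=im[:,:,::-1].copy(); vis[_==i]=(0,0,255); cv2.imwrite(nm+k+'.png',vis)
cv2.imwrite('pics/c2.png',np.hstack([np.vstack([cv2.imread(a+b+'.png') for a in('top','scene')]) for b in('v','white','dark')]))
E
```

```text
[117. 129. 128.]
top large [188.73 224.35] [23.15 23.49] [429.9 222.3  22. ]
[114. 129. 128.]
top small [177.52 191.55] [16.84 17.17] [526.4 259.   22. ]
[135. 131. 127.]
scene large [327.77 193.48] [21.33 23.62] [427.6 222.5  22. ]
[133. 131. 127.]
scene small [334.27 224.75] [16.47 18.17] [525.2 259.7  22. ]
top ((119.65727996826172, 143.16139221191406), (180.04644775390625, 209.02389526367188), 82.60040283203125)
[[210, 45], [231, 217], [30, 231], [13, 79]] [[635.2, -11.8, 30.0], [507.7, -28.7, 30.0], [495.5, 118.6, 30.0], [608.2, 133.9, 30.0]] centre [561.2  53.9  30. ]
scene ((131.96669006347656, 145.17416381835938), (190.49452209472656, 177.3545379638672), 7.556344032287598)
[[58, 53], [228, 72], [214, 238], [33, 217]] [[511.5, -26.6, 30.0], [493.3, 97.7, 30.0], [624.5, 120.7, 30.0], [643.3, -3.9, 30.0]] centre [570.4  46.7  30. ]
bench 134.0
top white [131, 64, 52, 107, 2272] ((155.8704071044922, 115.74456787109375), (21.94032096862793, 111.01920318603516), 18.78862190246582) [[128.0, 165.0], [163.0, 60.0], [184.0, 67.0], [148.0, 172.0]]
top dark [53, 52, 98, 174, 8510] ((101.48285675048828, 137.19334411621094), (54.49412155151367, 172.12631225585938), 17.289188385009766) [[50.0, 211.0], [101.0, 47.0], [153.0, 63.0], [102.0, 227.0]]
bench 168.0
scene white [66, 84, 68, 73, 1340] ((97.50001525878906, 119.50000762939453), (15.55634880065918, 96.16651916503906), 45.0) [[58.0, 148.0], [126.0, 80.0], [137.0, 91.0], [69.0, 159.0]]
scene dark [56, 86, 166, 151, 10738] ((139.91062927246094, 161.48489379882812), (77.71994018554688, 170.59237670898438), 46.46879959106445) [[51.0, 192.0], [175.0, 75.0], [229.0, 131.0], [105.0, 248.0]]
```

View pics/c2.png

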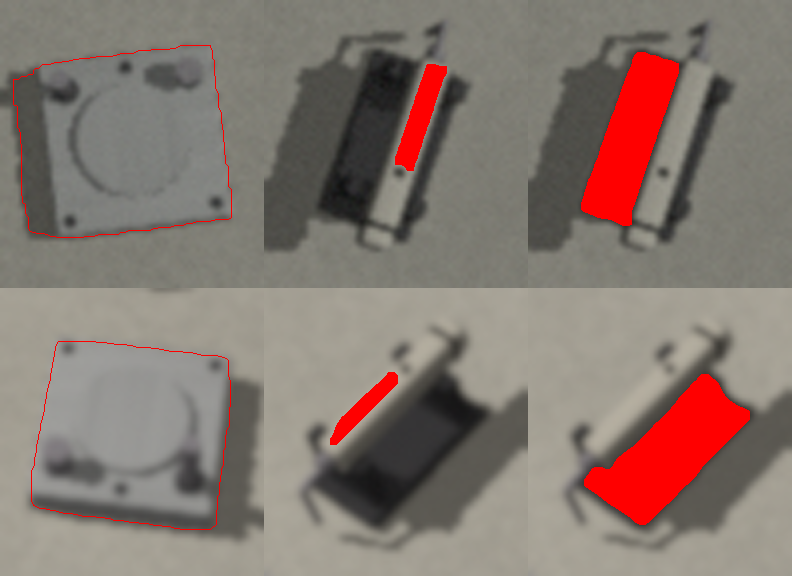

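```bash
cat >> m.py <<'E'
def lab(f):
    return cv2.GaussianBlur(cv2.cvtColor(f['color'],cv2.COLOR_RGB2LAB).astype(np.float32),(0,0),.6)
def prof(f,L,P0,d,rs,z):
    """profile of lab along P0+r*d on plane z"""
    uv=np.array([proj(f,[*(P0+r*d),z]) for r in rs]).astype(np.float32)
    return cv2.remap(L,uv[:,0],uv[:,1],cv2.INTER_CUBIC)[...].reshape(len(rs),3)
def edge(f,L,P0,d,rs,z,w=(1,0,6)):
    p=prof(f,L,P0,d,rs,z); g=np.abs(np.gradient(p,axis=0))@np.array(w); i=np.argmax(g); 
    sg=np.gradient(p[:,0])[i]
    if 0<i<len(rs)-1:
        a,b,c=g[i-1:i+2]; o=.5*(a-c)/(a-2*b+c+1e-9)
    else: return np.nan,0,0
    return rs[i]+o*(rs[1]-rs[0]),g[i],sg
E
python3 - <<'E'
from m import *
s,t=load('scene0'),load('top0')
for nm,f in(('top',t),('scene',s)):
    L=lab(f); c=np.array([565.,44.4]); a=np.radians(7.9)
    X=np.array([np.cos(a),np.sin(a)]);Y=np.array([-X[1],X[0]])
    for k,(n,u) in {'+x':(X,Y),'-x':(-X,Y),'+y':(Y,X),'-y':(-Y,X)}.items():
        R=[(q,*edge(f,L,c+q*u,n,np.arange(56,75,.5),30)) for q in range(-54,55,6)]
        R=np.array(R); med=np.nanmedian(R[:,1]); R=R[np.abs(R[:,1]-med)<3]; pf=np.polyfit(R[:,0],R[:,1],1); 
        print(nm,k,len(R),'off',round(pf[1],2),'slope deg',round(np.degrees(np.arctan(pf[0])),2),'g',R[:,2].mean().round(2))
    pts=[];
    for th in range(0,360,6):
        d=np.array([np.cos(np.radians(th)),np.sin(np.radians(th))]); r,g,sg=edge(f,L,c,d,np.arange(34,50,.5),36,(1,0,2))
        if g>1.0: pts.append((th,r,g,sg))
    pts=np.array(pts); print(nm,[(int(x[0]),round(x[1],1),round(x[3],1)) for x in pts])
E
```

```text
top +x 17 off 64.99 slope deg -0.02 g 2.66
top -x 14 off 69.1 slope deg 0.2 g 4.15
top +y 17 off 63.02 slope deg -0.4 g 5.02
top -y 16 off 66.53 slope deg 1.35 g 2.44
top [(0, np.float64(47.6), np.float64(-1.6)), (6, np.float64(48.0), np.float64(-5.3)), (12, np.float64(48.3), np.float64(-3.2)), (36, np.float64(39.2), np.float64(-1.1)), (42, np.float64(39.2), np.float64(-1.7)), (48, np.float64(39.3), np.float64(-2.5)), (60, np.float64(39.6), np.float64(-2.8)), (66, np.float64(45.8), np.float64(2.6)), (72, np.float64(40.0), np.float64(-3.4)), (78, np.float64(46.5), np.float64(3.6)), (84, np.float64(40.9), np.float64(-3.6)), (90, np.float64(40.4), np.float64(-3.8)), (96, np.float64(41.0), np.float64(-3.8)), (102, np.float64(47.0), np.float64(3.5)), (108, np.float64(47.4), np.float64(3.5)), (114, np.float64(40.7), np.float64(-3.6)), (120, np.float64(40.0), np.float64(-3.0)), (126, np.float64(46.8), np.float64(3.2)), (132, np.float64(45.8), np.float64(3.0)), (138, np.float64(46.0), np.float64(3.4)), (144, np.float64(47.4), np.float64(3.4)), (150, np.float64(47.9), np.float64(2.5)), (156, 
[... 1635 characters left out ...]
.float64(2.8)), (102, np.float64(47.4), np.float64(2.7)), (108, np.float64(41.8), np.float64(-2.7)), (114, np.float64(41.7), np.float64(-2.4)), (120, np.float64(48.5), np.float64(2.2)), (126, np.float64(48.0), np.float64(2.1)), (132, np.float64(40.5), np.float64(-1.6)), (300, np.float64(47.5), np.float64(-0.8)), (306, np.float64(46.2), np.float64(-1.4)), (312, np.float64(48.1), np.float64(-1.9)), (318, np.float64(47.7), np.float64(-3.1)), (324, np.float64(47.0), np.float64(-3.0)), (330, np.float64(40.6), np.float64(-3.1)), (336, np.float64(37.0), np.float64(-3.9)), (342, np.float64(38.1), np.float64(-4.5)), (348, np.float64(38.9), np.float64(-3.6)), (354, np.float64(37.9), np.float64(-1.8))]
```

```bash
cat > plan.py <<'E'
from h import *
def go(target,yaw=None):
    s=env.state(); p=np.array(s['ee_pos']); y0=s['ee_rot'][2]; yw=y0 if yaw is None else yaw
    dy=(yw-y0+180)%360-180; a=np.radians(y0+dy); d=np.array(target)-p
    tx=d[0]*np.cos(a)+d[1]*np.sin(a); ty=d[0]*np.sin(a)-d[1]*np.cos(a)
    print('pose',np.round(p,1),np.round(s['ee_rot'],2),'t',round(s['time_s'],2)); print('turn wz total',round(-np.radians(dy),4),'then total cm tx ty tz',np.round([tx/10,ty/10,-d[2]/10],3),'force',np.round(s['force'],1),'w',round(s['gripper_width'],1))
E
python3 - <<'E'
from m import *
from plan import go
s,t=load('scene0'),load('top0')
def m2(o,q): return (np.array(q)+.5)/4-.5+np.array(o)
A=[cast(t,m2((334,158),q),76)[:2] for q in((173,65),(111,243))]; B=[cast(s,m2((120,144),q),76)[:2] for q in((62,155),(180,45))]
print('ends top',np.round(A,1),'scene',np.round(B,1))
for nm,f,(F,R) in(('top',t,A),('scene',s,B)):
    L=lab(f); X=(F-R)/np.linalg.norm(F-R); Y=np.array([-X[1],X[0]]); mid=(F+R)/2
    for k,n in(('+',Y),('-',-Y)):
        Q=np.array([(q,*edge(f,L,mid+q*X,n,np.arange(3,22,.5),76,(1,0,0))) for q in range(-50,56,5)])
        print(nm,k,[(int(a),round(b,1),round(d,1)) for a,b,c,d in Q])
    for off in(-5,0,5):
        for sg in(1,-1):
            p=prof(f,L,mid+off*Y,sg*X,np.arange(50,100,2.5),76)[:,0]; print(nm,'axial',sg,off,p.round(0).astype(int).tolist())
go([429,222.4,110],187.9)
E
```

```text
ends top [[ 578.8 -316.1]
 [ 453.  -271. ]] scene [[ 575.5 -318.6]
 [ 460.7 -274.7]]
top + [(-50, np.float64(9.9), np.float64(-7.7)), (-45, np.float64(11.3), np.float64(-7.6)), (-40, np.float64(10.4), np.float64(-8.8)), (-35, np.float64(9.2), np.float64(-7.8)), (-30, np.float64(10.8), np.float64(-8.1)), (-25, np.float64(9.8), np.float64(-7.8)), (-20, np.float64(11.0), np.float64(-7.3)), (-15, np.float64(10.1), np.float64(-7.4)), (-10, np.float64(11.5), np.float64(-7.1)), (-5, np.float64(10.6), np.float64(-7.9)), (0, np.float64(9.4), np.float64(-7.7)), (5, np.float64(11.1), np.float64(-8.1)), (10, np.float64(9.7), np.float64(-7.2)), (15, np.float64(11.4), np.float64(-7.7)), (20, np.float64(10.5), np.float64(-8.1)), (25, np.float64(11.9), np.float64(-7.5)), (30, np.float64(10.8), np.float64(-8.3)), (35, np.float64(12.3), np.float64(-7.7)), (40, np.float64(11.2), np.float64(-8.3)), (45, np.float64(10.1), np.float64(-7.9)), (50, np.float64(11.6), np.float64(-8.5)), (55, np.float64(10.4), np.float64(-7.3))]
top - [(-50, np.float64(10.6), np.float64(-7.8)), (-45, np.float64(11.8), np.float
[... 3565 characters left out ...]
4, 159, 170, 173, 171, 168, 168, 168, 169, 169, 170, 170, 170, 169, 169]
scene axial 1 0 [180, 179, 177, 176, 171, 160, 142, 121, 115, 126, 143, 156, 163, 167, 168, 169, 170, 171, 172, 172]
scene axial -1 0 [176, 170, 158, 142, 134, 142, 156, 167, 169, 166, 164, 165, 166, 167, 168, 169, 169, 168, 168, 169]
scene axial 1 5 [178, 177, 177, 177, 174, 167, 153, 136, 125, 125, 131, 139, 151, 160, 165, 167, 167, 169, 170, 171]
scene axial -1 5 [163, 159, 145, 130, 122, 129, 144, 152, 156, 156, 159, 162, 165, 167, 168, 168, 168, 167, 167, 168]
pose [245.6 519.3 176. ] [-179.91   -0.    154.69] t 0.1
turn wz total -0.5797 then total cm tx ty tz [-14.083 -31.932   6.6  ] force [-0.6  0.7  0.1] w 91.4
```

Candidates for the target (top view, 512x384 px): large steel disc (189,224), small steel disc (178,191), purple (124,216) and (173,277), brown (137,262). The crop shows two grey discs on the black tray. The one at (189,224) measures 23.2 px ≈ 68 mm, so that is the larger disc; the two views agree to 2 mm.

Request:
move_arm:
  plan:
    - {"tz": 0.4, "wz": -0.116}
    - {"tz": 0.4, "wz": -0.116}
    - {"tz": 0.4, "wz": -0.116}
    - {"tz": 0.4, "wz": -0.116}
    - {"tz": 0.4, "wz": -0.116}
    - {"tx": -1.56, "ty": -3.55, "tz": 0.5}
    - {"tx": -1.56, "ty": -3.55, "tz": 0.5}
    - {"tx": -1.56, "ty": -3.55, "tz": 0.5}
    - {"tx": -1.56, "ty": -3.55, "tz": 0.5}
    - {"tx": -1.56, "ty": -3.55, "tz": 0.5}
    - {"tx": -1.56, "ty": -3.55, "tz": 0.5}
    - {"tx": -1.56, "ty": -3.55, "tz": 0.5}
  gripper: 9.12

```text
schema error: expected keys tx, ty, tz, wx, wy, wz
```

Request:
move_arm:
  plan:
    - {"tx": -1.56, "ty": -3.55, "tz": 0.5}
    - {"tx": -1.56, "ty": -3.55, "tz": 0.5}
    - {}
    - {}

```text
schema error: expected keys tx, ty, tz, wx, wy, wz
```

```bash
python3 -c "
from plan import go
go([429,222.4,11],187.9)"
```

```text
pose [245.6 519.3 176. ] [-179.91   -0.    154.69] t 0.1
turn wz total -0.5797 then total cm tx ty tz [-14.083 -31.932  16.5  ] force [-0.6  0.7  0.1] w 91.4
```

All six keys are needed in each row.

Request:
move_arm:
  plan:
    - {"tx": 0, "ty": 0, "tz": 0.4, "wx": 0, "wy": 0, "wz": -0.116}
    - {"tx": 0, "ty": 0, "tz": 0.4, "wx": 0, "wy": 0, "wz": -0.116}
    - {"tx": 0, "ty": 0, "tz": 0.4, "wx": 0, "wy": 0, "wz": -0.116}
    - {"tx": 0, "ty": 0, "tz": 0.4, "wx": 0, "wy": 0, "wz": -0.116}
    - {"tx": 0, "ty": 0, "tz": 0.4, "wx": 0, "wy": 0, "wz": -0.116}
    - {"tx": -1.56, "ty": -3.55, "tz": 0.5, "wx": 0, "wy": 0, "wz": 0}
    - {"tx": -1.56, "ty": -3.55, "tz": 0.5, "wx": 0, "wy": 0, "wz": 0}
    - {"tx": -1.56, "ty": -3.55, "tz": 0.5, "wx": 0, "wy": 0, "wz": 0}
    - {"tx": -1.56, "ty": -3.55, "tz": 0.5, "wx": 0, "wy": 0, "wz": 0}
    - {"tx": -1.56, "ty": -3.55, "tz": 0.5, "wx": 0, "wy": 0, "wz": 0}
    - {"tx": -1.56, "ty": -3.55, "tz": 0.5, "wx": 0, "wy": 0, "wz": 0}
    - {"tx": -1.56, "ty": -3.55, "tz": 0.5, "wx": 0, "wy": 0, "wz": 0}
  gripper: 9.12

```text
time_s: 1.1
ee_pos: [388.6, 286.9, 121.3]
ee_rot: [-180.0, -0.0, -172.1]
force: [1.2, -0.2, 0.3]
gripper_width: 91.2
gripper_force: 0.0
```

Request:
move_arm:
  plan:
    - {"tx": -1.56, "ty": -3.55, "tz": 0.5, "wx": 0, "wy": 0, "wz": 0}
    - {"tx": -1.56, "ty": -3.55, "tz": 0.5, "wx": 0, "wy": 0, "wz": 0}
    - {"tx": 0, "ty": 0, "tz": 0, "wx": 0, "wy": 0, "wz": 0}
    - {"tx": 0, "ty": 0, "tz": 0, "wx": 0, "wy": 0, "wz": 0}
    - {"tx": 0, "ty": 0, "tz": 0, "wx": 0, "wy": 0, "wz": 0}

```text
time_s: 1.52
ee_pos: [428.7, 222.8, 111.6]
ee_rot: [180.0, -0.0, -172.1]
force: [0.2, 0.1, 0.9]
gripper_width: 91.5
gripper_force: 0.0
```

```bash
python3 -c "
from plan import go
go([429,222.4,11],187.9)"
```

```text
pose [428.7 222.8 111.6] [ 1.7998e+02 -3.0000e-02 -1.7213e+02] t 1.52
turn wz total -0.0005 then total cm tx ty tz [-0.023 -0.045 10.061] force [0.2 0.1 0.9] w 91.5
```

Request:
move_arm:
  plan:
    - {"tx": 0, "ty": 0, "tz": 3.0, "wx": 0, "wy": 0, "wz": 0}
    - {"tx": 0, "ty": 0, "tz": 3.0, "wx": 0, "wy": 0, "wz": 0}
    - {"tx": 0, "ty": 0, "tz": 2.0, "wx": 0, "wy": 0, "wz": 0}
    - {"tx": 0, "ty": 0, "tz": 1.2, "wx": 0, "wy": 0, "wz": 0}
    - {"tx": 0, "ty": 0, "tz": 0.7, "wx": 0, "wy": 0, "wz": 0}
    - {"tx": 0, "ty": 0, "tz": 0, "wx": 0, "wy": 0, "wz": 0}
    - {"tx": 0, "ty": 0, "tz": 0, "wx": 0, "wy": 0, "wz": 0}

```text
time_s: 2.1
ee_pos: [428.9, 223.7, 13.1]
ee_rot: [180.0, 0.0, -172.0]
force: [0.5, 0.3, 1.2]
gripper_width: 90.9
gripper_force: 0.0
```

Request:
move_arm:
  plan:
    - {"tx": 0, "ty": 0, "tz": 0, "wx": 0, "wy": 0, "wz": 0}
    - {"tx": 0, "ty": 0, "tz": 0, "wx": 0, "wy": 0, "wz": 0}
    - {"tx": 0, "ty": 0, "tz": 0, "wx": 0, "wy": 0, "wz": 0}
    - {"tx": 0, "ty": 0, "tz": 0, "wx": 0, "wy": 0, "wz": 0}
    - {"tx": 0, "ty": 0, "tz": 0, "wx": 0, "wy": 0, "wz": 0}
    - {"tx": 0, "ty": 0, "tz": 0, "wx": 0, "wy": 0, "wz": 0}
    - {"tx": 0, "ty": 0, "tz": 0, "wx": 0, "wy": 0, "wz": 0}
    - {"tx": 0, "ty": 0, "tz": 0, "wx": 0, "wy": 0, "wz": 0}
  gripper: 6.0
  force: 30

```text
time_s: 2.77
ee_pos: [429.0, 222.7, 12.8]
ee_rot: [180.0, 0.0, -172.1]
force: [0.5, -0.6, 0.6]
gripper_width: 59.8
gripper_force: 0.0
```

```bash
python3 - <<'E'
from m import *
s,t=snap('scene','s1'),snap('top','t1')
a,o=crop(t,(187,215),90,90,4); b,p=crop(s,(330,200),90,90,4); print(o,p)
cv2.imwrite('pics/c3.png',np.hstack([a,b]))
for f in(s,t): print(proj(f,[429,222.7,12.8]),proj(f,[429,222.7,22]))
E
```

```text
(142, 170) (285, 155)
[327.30300193 195.49565558] [327.73748305 193.88416853]
[189.1698774  224.69706927] [188.5937387  224.66309822]
```

View pics/c3.png

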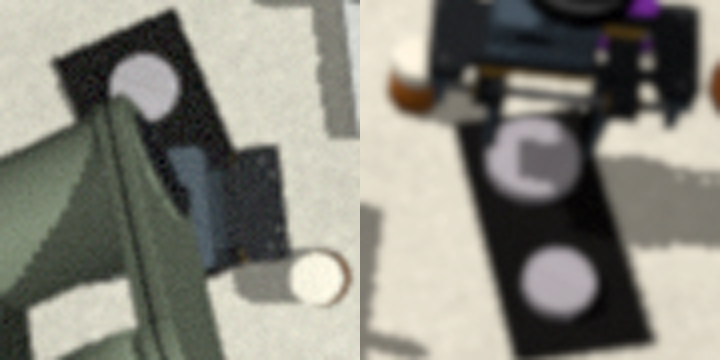

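```bash
python3 - <<'E'
from m import *
s0,t0,s1,t1=[load(x) for x in('scene0','top0','s1','t1')]
def mark(f,p,yaw,w,c=None,k=4):
    a=np.radians(yaw); ty=np.array([np.sin(a),-np.cos(a),0]); tx=np.array([np.cos(a),np.sin(a),0]); P=np.array(p)
    u=proj(f,P); im,o=crop(f,u if c is None else c,98,74,k)
    for q,col in((P,(0,0,255)),(P+w/2*ty,(0,255,0)),(P-w/2*ty,(0,255,0)),(P+w/2*ty+16*tx,(255,0,0)),(P+w/2*ty-16*tx,(255,0,0)),(P+[0,0,79],(0,255,255))):
        x=(proj(f,q)-o+.5)*k-.5; cv2.circle(im,tuple(int(v) for v in x),2,col,-1)
    return cv2.resize(im,(392,296))
A=mark(t0,[245.6,519.3,176],154.7,91.4,None); B=mark(s0,[245.6,519.3,176],154.7,91.4)
C=mark(t1,[429,222.7,12.8],187.9,60); D=mark(s1,[429,222.7,12.8],187.9,60)
for x in(A,B,C,D): print(x.shape)
cv2.imwrite('pics/c4.png',np.vstack([np.hstack([A,B]),np.hstack([C,D])]))
print(env.state()['qpos'])
E
```

```text
(296, 392, 3)
(296, 392, 3)
(296, 392, 3)
(296, 392, 3)
[ 2.60677417e+01  2.01166061e+01  1.14410658e+02  6.41268049e-03
  4.54687545e+01 -7.18481959e+01]
```

View pics/c4.png

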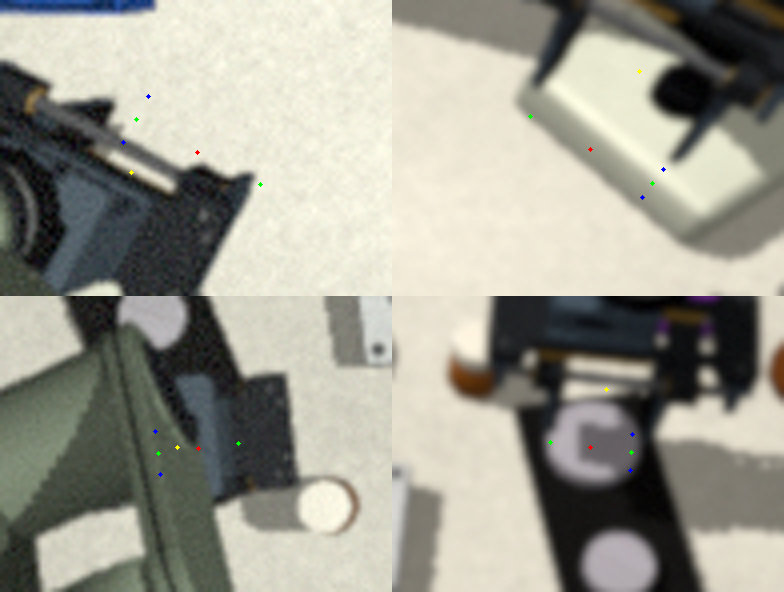

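```bash
python3 - <<'E'
from m import *
s0,t0=load('scene0'),load('top0')
P=[245.6,519.3,176]
def px(f,q):
    u=proj(f,P); o=(max(int(u[0]-49),0),max(int(u[1]-37),0)); return (np.array(q)+.5)/4-.5+o
def ray(f,uv):
    a,b=cast(f,uv,0),cast(f,uv,300); return a,(b-a)/np.linalg.norm(b-a)
def tri(u1,u2):
    a,d=ray(t0,u1);b,e=ray(s0,u2); M=np.stack([d,-e],1); x=np.linalg.lstsq(M,b-a,rcond=None)[0]; p,q=a+x[0]*d,b+x[1]*e; return (p+q)/2,np.linalg.norm(p-q)
print(px(t0,(197,152)),proj(t0,P),px(s0,(590-392,149)),proj(s0,P))
for a,b in(((252,178),(535-392,82)),((108,103),(677-392,160)),((136,119),(652-392,183))):
    print(tri(px(t0,a),px(s0,b)))
E
```

```text
[ 58.875 294.625] [ 59.11730107 294.64991624] [454.125 134.875] [454.32763268 135.03553626]
(array([237.57106562, 464.77819475, 219.57797906]), np.float64(2.070883389114573))
(array([280.65936388, 557.48326023, 218.36851506]), np.float64(1.6549653291782618))
(array([265.74715967, 559.72043115, 177.43415475]), np.float64(0.483668111517312))
```

The picture shows the fingertips sitting about 40 mm above the reported TCP: they triangulate to z≈219 at the start against 177 reported. That explains closing on air above the disc. I'll reopen and go down slowly, watching the force.

Request:
move_arm:
  plan:
    - {"tx": 0, "ty": 0, "tz": 0, "wx": 0, "wy": 0, "wz": 0}
    - {"tx": 0, "ty": 0, "tz": 0, "wx": 0, "wy": 0, "wz": 0}
    - {"tx": 0, "ty": 0, "tz": 0, "wx": 0, "wy": 0, "wz": 0}
    - {"tx": 0, "ty": 0, "tz": 0, "wx": 0, "wy": 0, "wz": 0}
    - {"tx": 0, "ty": 0, "tz": 0.1, "wx": 0, "wy": 0, "wz": 0}
    - {"tx": 0, "ty": 0, "tz": 0.1, "wx": 0, "wy": 0, "wz": 0}
    - {"tx": 0, "ty": 0, "tz": 0.1, "wx": 0, "wy": 0, "wz": 0}
    - {"tx": 0, "ty": 0, "tz": 0.1, "wx": 0, "wy": 0, "wz": 0}
    - {"tx": 0, "ty": 0, "tz": 0.1, "wx": 0, "wy": 0, "wz": 0}
    - {"tx": 0, "ty": 0, "tz": 0.1, "wx": 0, "wy": 0, "wz": 0}
    - {"tx": 0, "ty": 0, "tz": 0, "wx": 0, "wy": 0, "wz": 0}
  gripper: 9.12

```text
time_s: 3.78
ee_pos: [428.8, 222.6, 6.5]
ee_rot: [-180.0, -0.0, -172.1]
force: [-0.6, -0.4, 0.6]
gripper_width: 91.1
gripper_force: 0.0
```

```bash
python3 - <<'E'
from m import *
s=snap('scene','s2'); t=snap('top','t2')
print({k:np.round(v,2).tolist() for k,v in env.state().items() if k in('ee_pos','force','gripper_width','time_s')})
E
```

```text
{'time_s': 3.88, 'ee_pos': [428.92, 222.7, 6.71], 'force': [-0.07, -0.44, -0.4], 'gripper_width': 91.39}
```

Request:
move_arm:
  plan:
    - {"tx": 0, "ty": 0, "tz": 0.2, "wx": 0, "wy": 0, "wz": 0}
    - {"tx": 0, "ty": 0, "tz": 0.2, "wx": 0, "wy": 0, "wz": 0}
    - {"tx": 0, "ty": 0, "tz": 0.2, "wx": 0, "wy": 0, "wz": 0}
    - {"tx": 0, "ty": 0, "tz": 0.2, "wx": 0, "wy": 0, "wz": 0}
    - {"tx": 0, "ty": 0, "tz": 0.2, "wx": 0, "wy": 0, "wz": 0}

```text
time_s: 4.3
ee_pos: [428.9, 222.7, -3.5]
ee_rot: [180.0, -0.0, -172.1]
force: [0.2, -0.5, -0.2]
gripper_width: 91.0
gripper_force: 0.0
```

```bash
python3 - <<'E'
from m import *
s=snap('scene','s3'); 
print({k:np.round(v,2).tolist() for k,v in env.state().items() if k in('ee_pos','force','gripper_width','time_s')})
a,o=crop(s,(328,190),72,60,8); print(o); cv2.imwrite('pics/c5.png',a)
E
```

```text
{'time_s': 4.35, 'ee_pos': [428.63, 222.55, -3.83], 'force': [0.13, 1.11, -0.53], 'gripper_width': 91.22}
(292, 160)
```

View pics/c5.png

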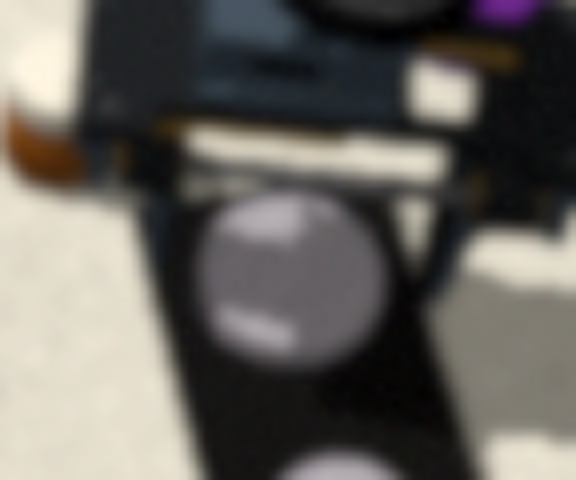

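Request:
move_arm:
  plan:
    - {"tx": 0, "ty": 0, "tz": 0.2, "wx": 0, "wy": 0, "wz": 0}
    - {"tx": 0, "ty": 0, "tz": 0.2, "wx": 0, "wy": 0, "wz": 0}
    - {"tx": 0, "ty": 0, "tz": 0.2, "wx": 0, "wy": 0, "wz": 0}
    - {"tx": 0, "ty": 0, "tz": 0.2, "wx": 0, "wy": 0, "wz": 0}

```text
time_s: 4.68
ee_pos: [428.9, 222.7, -11.5]
ee_rot: [180.0, 0.0, -172.1]
force: [-0.5, -0.3, 0.1]
gripper_width: 91.3
gripper_force: 0.0
```

Request:
move_arm:
  plan:
    - {"tx": 0, "ty": 0, "tz": 0.2, "wx": 0, "wy": 0, "wz": 0}
    - {"tx": 0, "ty": 0, "tz": 0.2, "wx": 0, "wy": 0, "wz": 0}
    - {"tx": 0, "ty": 0, "tz": 0.2, "wx": 0, "wy": 0, "wz": 0}

```text
time_s: 4.93
ee_pos: [429.0, 222.7, -17.4]
ee_rot: [180.0, 0.0, -172.1]
force: [-0.2, -0.7, -0.3]
gripper_width: 91.2
gripper_force: 0.0
```

Request:
move_arm:
  plan:
    - {"tx": 0, "ty": 0, "tz": 0.15, "wx": 0, "wy": 0, "wz": 0}
    - {"tx": 0, "ty": 0, "tz": 0.15, "wx": 0, "wy": 0, "wz": 0}
    - {"tx": 0, "ty": 0, "tz": 0.15, "wx": 0, "wy": 0, "wz": 0}

```text
time_s: 5.18
ee_pos: [429.0, 222.7, -21.9]
ee_rot: [180.0, 0.0, -172.1]
force: [0.4, -0.2, -0.4]
gripper_width: 91.7
gripper_force: 0.0
```

```bash
python3 - <<'E'
from m import *
s=snap('scene','s4'); 
print({k:np.round(v,2).tolist() for k,v in env.state().items() if k in('ee_pos','force','gripper_width','time_s')})
a,o=crop(s,(328,190),72,60,8); print(o); cv2.imwrite('pics/c6.png',a)
for z in(-22,8,20,40): print(z,[(proj(s,[x,222.7+dy,z])-o+.5)*8-.5 for x in (413,429,445) for dy in(45,)])
E
```

```text
{'time_s': 5.23, 'ee_pos': [428.79, 222.62, -22.1], 'force': [-0.04, -0.66, 0.23], 'gripper_width': 91.13}
(292, 160)
-22 [array([397.43339542, 327.61573175]), array([390.23254991, 362.52705072]), array([382.93855698, 397.88996936])]
8 [array([410.94258291, 286.83919744]), array([403.68132557, 322.20554471]), array([396.32418264, 358.03890791])]
20 [array([416.50308848, 270.05520162]), array([409.21799771, 305.6057467 ]), array([401.83589829, 341.6296847 ])]
40 [array([425.97839954, 241.45464018]), array([418.65408353, 277.31490441]), array([411.23085126, 313.65946815])]
```

View pics/c6.png

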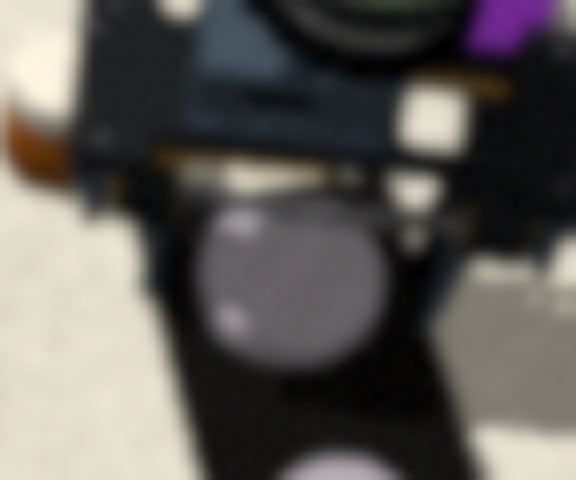

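Request:
move_arm:
  plan:
    - {"tx": 0, "ty": 0, "tz": 0.15, "wx": 0, "wy": 0, "wz": 0}
    - {"tx": 0, "ty": 0, "tz": 0.15, "wx": 0, "wy": 0, "wz": 0}
    - {"tx": 0, "ty": 0, "tz": 0, "wx": 0, "wy": 0, "wz": 0}

```text
time_s: 5.48
ee_pos: [428.8, 222.6, -25.0]
ee_rot: [-180.0, -0.0, -172.1]
force: [-0.3, -0.2, 0.1]
gripper_width: 91.0
gripper_force: 0.0
```

Request:
move_arm:
  plan:
    - {"tx": 0, "ty": 0, "tz": 0.15, "wx": 0, "wy": 0, "wz": 0}
    - {"tx": 0, "ty": 0, "tz": 0.15, "wx": 0, "wy": 0, "wz": 0}
    - {"tx": 0, "ty": 0, "tz": 0, "wx": 0, "wy": 0, "wz": 0}

```text
time_s: 5.73
ee_pos: [428.8, 222.6, -28.0]
ee_rot: [-180.0, -0.0, -172.1]
force: [-0.4, -0.0, 0.7]
gripper_width: 91.3
gripper_force: 0.0
```

Request:
move_arm:
  plan:
    - {"tx": 0, "ty": 0, "tz": 0.12, "wx": 0, "wy": 0, "wz": 0}
    - {"tx": 0, "ty": 0, "tz": 0.12, "wx": 0, "wy": 0, "wz": 0}
    - {"tx": 0, "ty": 0, "tz": 0, "wx": 0, "wy": 0, "wz": 0}

```text
time_s: 5.98
ee_pos: [429.1, 222.8, -28.9]
ee_rot: [180.0, 0.0, -172.1]
force: [-2.0, -1.6, 10.9]
gripper_width: 91.0
gripper_force: 5.8
```

Contact with the tray comes at reported z ≈ -28.5, so the true fingertip height is the reported z plus about 36.5. I'll back off 3 mm and close.

Request:
move_arm:
  plan:
    - {"tx": 0, "ty": 0, "tz": -0.15, "wx": 0, "wy": 0, "wz": 0}
    - {"tx": 0, "ty": 0, "tz": -0.15, "wx": 0, "wy": 0, "wz": 0}
    - {"tx": 0, "ty": 0, "tz": 0, "wx": 0, "wy": 0, "wz": 0}

```text
time_s: 6.23
ee_pos: [429.1, 222.8, -27.0]
ee_rot: [180.0, 0.0, -172.1]
force: [0.5, 0.7, -0.2]
gripper_width: 91.3
gripper_force: 0.0
```

Request:
move_arm:
  plan:
    - {"tx": 0, "ty": 0, "tz": 0, "wx": 0, "wy": 0, "wz": 0}
    - {"tx": 0, "ty": 0, "tz": 0, "wx": 0, "wy": 0, "wz": 0}
    - {"tx": 0, "ty": 0, "tz": 0, "wx": 0, "wy": 0, "wz": 0}
    - {"tx": 0, "ty": 0, "tz": 0, "wx": 0, "wy": 0, "wz": 0}
    - {"tx": 0, "ty": 0, "tz": 0, "wx": 0, "wy": 0, "wz": 0}
    - {"tx": 0, "ty": 0, "tz": 0, "wx": 0, "wy": 0, "wz": 0}
    - {"tx": 0, "ty": 0, "tz": 0, "wx": 0, "wy": 0, "wz": 0}
  gripper: 6.4
  force: 30

```text
time_s: 6.82
ee_pos: [428.9, 222.8, -27.3]
ee_rot: [180.0, -0.0, -172.1]
force: [-0.1, 1.0, -1.4]
gripper_width: 67.0
gripper_force: 30.0
```

Request:
move_arm:
  plan:
    - {"tx": 0, "ty": 0, "tz": -0.8, "wx": 0, "wy": 0, "wz": 0}
    - {"tx": 0, "ty": 0, "tz": -1.8, "wx": 0, "wy": 0, "wz": 0}
    - {"tx": 0, "ty": 0, "tz": -2.5, "wx": 0, "wy": 0, "wz": 0}
    - {"tx": 0, "ty": 0, "tz": -2.5, "wx": 0, "wy": 0, "wz": 0}
    - {"tx": 0, "ty": 0, "tz": -1.5, "wx": 0, "wy": 0, "wz": 0}
    - {"tx": -0.6, "ty": -1.0, "tz": -0.6, "wx": 0, "wy": 0, "wz": 0}
    - {"tx": -1.4, "ty": -2.5, "tz": 0, "wx": 0, "wy": 0, "wz": 0}
    - {"tx": -1.6, "ty": -2.8, "tz": 0, "wx": 0, "wy": 0, "wz": 0}
    - {"tx": -1.6, "ty": -2.9, "tz": 0, "wx": 0, "wy": 0, "wz": 0}
    - {"tx": -1.6, "ty": -2.9, "tz": 0, "wx": 0, "wy": 0, "wz": 0}
    - {"tx": -1.6, "ty": -2.9, "tz": 0, "wx": 0, "wy": 0, "wz": 0}

```text
time_s: 7.73
ee_pos: [532.6, 83.4, 69.1]
ee_rot: [-180.0, -0.1, -172.1]
force: [-0.0, -0.1, -3.6]
gripper_width: 67.0
gripper_force: 30.0
```

Request:
move_arm:
  plan:
    - {"tx": -1.4, "ty": -2.6, "tz": 0, "wx": 0, "wy": 0, "wz": 0}
    - {"tx": -0.8, "ty": -1.5, "tz": 0, "wx": 0, "wy": 0, "wz": 0}
    - {"tx": -0.26, "ty": -0.55, "tz": 0, "wx": 0, "wy": 0, "wz": 0}
    - {"tx": 0, "ty": 0, "tz": 0, "wx": 0, "wy": 0, "wz": 0}
    - {"tx": 0, "ty": 0, "tz": 0, "wx": 0, "wy": 0, "wz": 0}
    - {"tx": 0, "ty": 0, "tz": 0, "wx": 0, "wy": 0, "wz": 0}

```text
time_s: 8.23
ee_pos: [562.2, 43.7, 69.4]
ee_rot: [180.0, -0.1, -172.0]
force: [-0.1, 0.8, -4.6]
gripper_width: 66.9
gripper_force: 30.0
```

```bash
python3 - <<'E'
from m import *
from plan import go
s=snap('scene','s5'); t=snap('top','t5'); go([563.5,43.1,15],187.9)
ims=[crop(t,(245,185),98,74,4)[0],crop(s,(258,205),98,74,4)[0]]; print(crop(t,(245,185),98,74,4)[1],crop(s,(258,205),98,74,4)[1])
cv2.imwrite('pics/c7.png',np.hstack(ims))
E
```

```text
pose [562.7  43.9  69.8] [ 1.7998e+02 -4.0000e-02 -1.7200e+02] t 8.33
turn wz total 0.0017 then total cm tx ty tz [-0.069 -0.095  5.476] force [-0.4  0.3 -3.9] w 66.9
(196, 148) (209, 168)
```

View pics/c7.png

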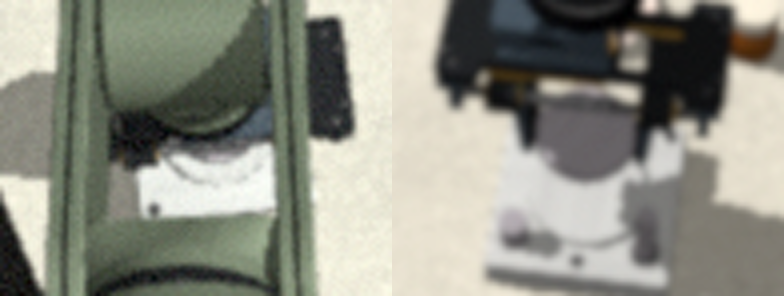

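```bash
python3 - <<'E'
from m import *
s=load('s5'); o=np.array([209,168])
th=np.radians(np.arange(0,360,2))
for z in(104.7,118.7):
    q=np.array([proj(s,[562.4+34*np.cos(a),43.8+34*np.sin(a),z]) for a in th]); q=(q-o+.5)*4-.5+[392,0]; print(z,'min',q.min(0).round(1),'max',q.max(0).round(1))
L=lab(s)
g=cv2.resize(L[168:242,209:307,0],None,fx=4,fy=4,interpolation=cv2.INTER_CUBIC)
for r in(130,140,150): print(r,g[r,120:270:4].round(0).astype(int).tolist())
for c in(185,195,205): print(c,g[100:200:4,c].round(0).astype(int).tolist())
E
```

```text
104.7 min [536.3  99. ] max [637.1 186.1]
118.7 min [535.7  88.2] max [637.5 175.9]
130 [163, 132, 88, 49, 30, 36, 57, 77, 87, 90, 90, 90, 89, 89, 89, 89, 90, 90, 90, 90, 90, 89, 89, 88, 88, 88, 88, 88, 89, 85, 72, 51, 33, 30, 46, 73, 95, 98]
140 [177, 154, 115, 71, 47, 54, 72, 85, 90, 90, 90, 89, 89, 90, 90, 90, 90, 90, 89, 89, 89, 88, 88, 88, 88, 88, 89, 90, 89, 84, 72, 52, 39, 49, 83, 124, 153, 162]
150 [181, 173, 156, 135, 126, 129, 131, 125, 118, 113, 105, 97, 92, 91, 90, 89, 89, 89, 89, 89, 89, 89, 89, 89, 90, 90, 90, 90, 88, 82, 68, 49, 45, 68, 109, 146, 166, 173]
185 [73, 69, 72, 79, 86, 88, 89, 90, 90, 91, 90, 90, 89, 89, 89, 89, 89, 88, 87, 97, 123, 152, 170, 176, 177]
195 [79, 74, 74, 80, 86, 89, 90, 90, 90, 89, 89, 89, 89, 89, 89, 89, 89, 89, 87, 93, 115, 145, 166, 174, 177]
205 [78, 67, 69, 76, 84, 88, 89, 89, 89, 89, 88, 88, 89, 89, 89, 90, 90, 89, 89, 99, 125, 153, 170, 175, 176]
```

Request:
move_arm:
  plan:
    - {"tx": -0.12, "ty": -0.1, "tz": 1.0, "wx": 0, "wy": 0, "wz": 0}
    - {"tx": 0, "ty": 0, "tz": 1.6, "wx": 0, "wy": 0, "wz": 0}
    - {"tx": 0, "ty": 0, "tz": 1.6, "wx": 0, "wy": 0, "wz": 0}
    - {"tx": 0, "ty": 0, "tz": 1.3, "wx": 0, "wy": 0, "wz": 0}
    - {"tx": 0, "ty": 0, "tz": 0.7, "wx": 0, "wy": 0, "wz": 0}
    - {"tx": 0, "ty": 0, "tz": 0.3, "wx": 0, "wy": 0, "wz": 0}
    - {"tx": 0, "ty": 0, "tz": 0.1, "wx": 0, "wy": 0, "wz": 0}
    - {"tx": 0, "ty": 0, "tz": 0, "wx": 0, "wy": 0, "wz": 0}
    - {"tx": 0, "ty": 0, "tz": 0, "wx": 0, "wy": 0, "wz": 0}

```text
time_s: 9.08
ee_pos: [565.6, 42.3, 4.5]
ee_rot: [-180.0, 0.1, -172.1]
force: [-0.0, -0.2, -4.1]
gripper_width: 67.1
gripper_force: 30.0
```

Request:
move_arm:
  plan:
    - {"tx": 0, "ty": 0, "tz": 0.1, "wx": 0, "wy": 0, "wz": 0}
    - {"tx": 0, "ty": 0, "tz": 0.1, "wx": 0, "wy": 0, "wz": 0}
    - {"tx": 0, "ty": 0, "tz": 0, "wx": 0, "wy": 0, "wz": 0}

```text
time_s: 9.33
ee_pos: [565.0, 42.2, 2.1]
ee_rot: [180.0, 0.0, -172.1]
force: [-0.5, -0.2, -4.1]
gripper_width: 67.2
gripper_force: 30.0
```

```bash
python3 -c "
from plan import go
go([564,43.1,0.7],187.9)"
```

```text
pose [565.   42.2   2.1] [ 1.8000e+02  3.0000e-02 -1.7208e+02] t 9.33
turn wz total 0.0003 then total cm tx ty tz [0.088 0.101 0.138] force [-0.5 -0.2 -4.1] w 67.2
```

Request:
move_arm:
  plan:
    - {"tx": 0.07, "ty": 0.08, "tz": 0.1, "wx": 0, "wy": 0, "wz": 0}
    - {"tx": 0, "ty": 0, "tz": 0.07, "wx": 0, "wy": 0, "wz": 0}
    - {"tx": 0, "ty": 0, "tz": 0, "wx": 0, "wy": 0, "wz": 0}

```text
time_s: 9.58
ee_pos: [564.1, 43.0, 0.7]
ee_rot: [180.0, 0.0, -172.1]
force: [-0.8, 1.3, 0.7]
gripper_width: 67.3
gripper_force: 30.0
```

Request:
move_arm:
  plan:
    - {"tx": 0, "ty": 0, "tz": 0, "wx": 0, "wy": 0, "wz": 0}
    - {"tx": 0, "ty": 0, "tz": 0, "wx": 0, "wy": 0, "wz": 0}
    - {"tx": 0, "ty": 0, "tz": 0, "wx": 0, "wy": 0, "wz": 0}
    - {"tx": 0, "ty": 0, "tz": 0, "wx": 0, "wy": 0, "wz": 0}
    - {"tx": 0, "ty": 0, "tz": 0, "wx": 0, "wy": 0, "wz": 0}
    - {"tx": 0, "ty": 0, "tz": -0.5, "wx": 0, "wy": 0, "wz": 0}
    - {"tx": 0, "ty": 0, "tz": -2, "wx": 0, "wy": 0, "wz": 0}
    - {"tx": 0, "ty": 0, "tz": -3, "wx": 0, "wy": 0, "wz": 0}
    - {"tx": 0, "ty": 0, "tz": -3, "wx": 0, "wy": 0, "wz": 0}
    - {"tx": 0, "ty": 0, "tz": -1, "wx": 0, "wy": 0, "wz": 0}
  gripper: 8.8

```text
time_s: 10.42
ee_pos: [566.9, 43.1, 99.7]
ee_rot: [-180.0, 0.5, -172.1]
force: [0.4, 0.5, 0.8]
gripper_width: 87.8
gripper_force: 0.0
```

```bash
python3 - <<'E'
from plan import go
# above wand: handle 52..76, origin (530.3,-299.8), yaw -19.4 -> tool yaw 160.6
go([530.5,-299.5,100],160.6)
E
```

```text
pose [566.9  43.1  99.7] [-179.96    0.45 -172.08] t 10.42
turn wz total 0.4768 then total cm tx ty tz [-7.947e+00 -3.352e+01 -2.600e-02] force [0.4 0.5 0.8] w 87.8
```

Request:
move_arm:
  plan:
    - {"tx": 0, "ty": 0, "tz": 0, "wx": 0, "wy": 0, "wz": 0.119}
    - {"tx": 0, "ty": 0, "tz": 0, "wx": 0, "wy": 0, "wz": 0.119}
    - {"tx": 0, "ty": 0, "tz": 0, "wx": 0, "wy": 0, "wz": 0.119}
    - {"tx": 0, "ty": 0, "tz": 0, "wx": 0, "wy": 0, "wz": 0.119}
    - {"tx": -0.5, "ty": -2.1, "tz": 0, "wx": 0, "wy": 0, "wz": 0}
    - {"tx": -0.9, "ty": -3.8, "tz": 0, "wx": 0, "wy": 0, "wz": 0}
    - {"tx": -0.9, "ty": -3.8, "tz": 0, "wx": 0, "wy": 0, "wz": 0}
    - {"tx": -0.9, "ty": -3.8, "tz": 0, "wx": 0, "wy": 0, "wz": 0}
    - {"tx": -0.9, "ty": -3.8, "tz": 0, "wx": 0, "wy": 0, "wz": 0}
    - {"tx": -0.9, "ty": -3.8, "tz": 0, "wx": 0, "wy": 0, "wz": 0}
    - {"tx": -0.9, "ty": -3.8, "tz": 0, "wx": 0, "wy": 0, "wz": 0}

```text
time_s: 11.33
ee_pos: [536.5, -213.3, 94.8]
ee_rot: [180.0, -0.0, 160.7]
force: [1.0, -0.1, -0.6]
gripper_width: 87.9
gripper_force: 0.0
```

Request:
move_arm:
  plan:
    - {"tx": -0.9, "ty": -3.8, "tz": 0, "wx": 0, "wy": 0, "wz": 0}
    - {"tx": -0.8, "ty": -3.3, "tz": 0, "wx": 0, "wy": 0, "wz": 0}
    - {"tx": -0.3, "ty": -1.3, "tz": 0, "wx": 0, "wy": 0, "wz": 0}
    - {"tx": 0, "ty": 0, "tz": 0, "wx": 0, "wy": 0, "wz": 0}
    - {"tx": 0, "ty": 0, "tz": 0, "wx": 0, "wy": 0, "wz": 0}
    - {"tx": 0, "ty": 0, "tz": 0, "wx": 0, "wy": 0, "wz": 0}

```text
time_s: 11.83
ee_pos: [528.2, -295.9, 94.8]
ee_rot: [179.9, -0.1, 160.7]
force: [0.9, 0.9, 0.3]
gripper_width: 88.0
gripper_force: 0.0
```

```bash
python3 - <<'E'
from m import *
from plan import go
s=snap('scene','s6'); t=snap('top','t6'); go([530.5,-299.5,27],160.6)
for nm,f,c0 in(('top',t,(564.9,42.7)),('scene',s,(562.,43.2))):
    L=lab(f); pts=[]
    for th in range(0,360,6):
        d=np.array([np.cos(np.radians(th)),np.sin(np.radians(th))]); r,g,sg=edge(f,L,np.array(c0),d,np.arange(26,42,.5),50,(1,0,2))
        if g>1.2: pts.append((th,r,sg))
    P=np.array(pts); print(nm,[(int(a),round(float(b),1),round(float(c),1)) for a,b,c in P])
a,o=crop(t,(250,181),66,72,6); b,q=crop(s,(258,219),66,72,6); print(o,q); cv2.imwrite('pics/c8.png',np.hstack([a,b]))
E
```

```text
pose [ 528.5 -295.7   95.1] [ 1.7996e+02 -3.0000e-02  1.6075e+02] t 11.93
turn wz total 0.0027 then total cm tx ty tz [-0.319 -0.292  6.805] force [-0.2  0.2 -0.9] w 87.9
top [(0, 33.9, 1.8), (6, 33.9, 1.9), (12, 34.6, 1.9), (18, 34.9, 1.7), (24, 35.9, 1.7), (30, 35.0, 2.1), (36, 37.0, 2.1), (42, 36.7, 2.3), (48, 32.4, -2.8), (54, 33.0, -3.1), (60, 34.0, -2.7), (66, 32.4, -3.1), (72, 31.2, -2.7), (78, 33.0, -3.0), (84, 32.4, -2.6), (90, 29.4, -2.8), (96, 26.3, -2.3), (102, 33.1, 1.3), (108, 33.7, 1.4), (114, 35.0, 1.4), (120, 33.4, 1.5), (126, 32.5, 1.2), (132, 35.1, 1.5), (138, 34.2, 1.6), (144, 34.4, 1.6), (150, 32.8, 1.1), (156, 35.0, 1.4), (162, 35.2, 1.4), (168, 34.7, 1.3), (174, 36.1, 1.5), (180, 36.1, 1.8), (186, 36.0, 1.9), (192, 36.5, 1.7), (198, 35.2, 1.6), (204, 36.2, 2.0), (210, 35.5, 1.8), (216, 34.6, 1.4), (222, 34.7, 1.4), (228, 35.3, 1.4), (234, 35.8, 1.7), (240, 36.1, 1.7), (246, 35.2, 1.5), (252, 33.4, 1.1), (258, 32.6, 1.7), (264, 31.9, 3.0), (270, 34.5, 2.5), (276, 34.8, 2.2), (282, 35.0, 2.1), (288, 33.2, 2.3), (294, 34.1, 1.9), (300, 33.0, 1.9), (306, 31.9, 1.7)
[... 466 characters left out ...]
3.6, 1.2), (120, 31.3, 1.2), (126, 32.3, 1.1), (132, 34.1, 1.1), (138, 32.9, 1.2), (144, 35.1, 1.0), (150, 31.2, 1.0), (156, 32.9, 1.0), (162, 34.3, 1.0), (168, 31.9, 1.0), (174, 30.6, 1.0), (180, 32.9, 1.3), (186, 32.0, 1.2), (192, 31.6, 1.1), (198, 35.1, 1.1), (204, 32.1, 1.1), (210, 32.6, 1.1), (216, 33.8, 1.2), (222, 35.0, 1.2), (228, 33.4, 1.3), (234, 32.0, 1.2), (240, 33.9, 1.3), (246, 34.0, 1.6), (252, 31.5, 1.2), (270, 35.3, -1.3), (276, 37.8, -1.3), (288, 34.3, 1.5), (294, 34.7, 1.8), (300, 35.3, 1.8), (306, 36.4, 1.7), (312, 38.1, 1.9), (318, 37.1, 1.9), (324, 37.0, 1.9), (330, 39.3, 2.4), (336, 40.0, 3.0), (342, 39.7, 2.9), (348, 39.6, 3.1), (354, 38.8, 3.5)]
(217, 145) (225, 183)
```

View pics/c8.png

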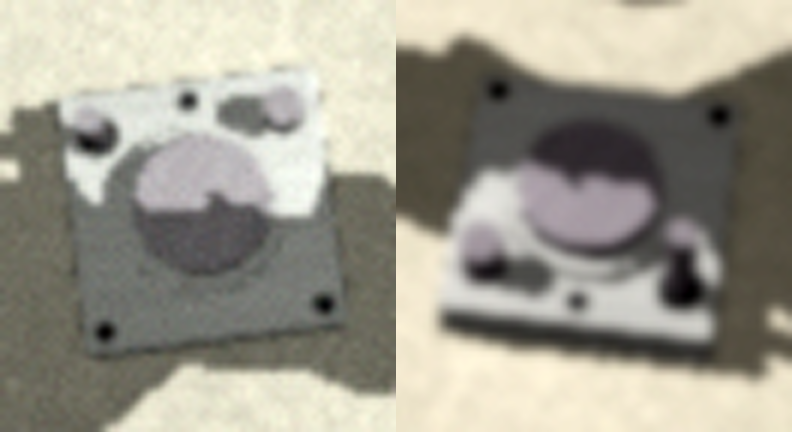

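The two crops show the disc flat on the seat (top (250,179) px, scene (323,218) px). The radial edges sit at 34 ± 1 mm from the cell's centre, so it is centred to about 1 mm and released. Next is the wand.

Request:
move_arm:
  plan:
    - {"tx": -0.27, "ty": -0.32, "tz": 0, "wx": 0, "wy": 0, "wz": 0}
    - {"tx": 0, "ty": 0, "tz": 1.0, "wx": 0, "wy": 0, "wz": 0}
    - {"tx": 0, "ty": 0, "tz": 2.0, "wx": 0, "wy": 0, "wz": 0}
    - {"tx": 0, "ty": 0, "tz": 2.0, "wx": 0, "wy": 0, "wz": 0}
    - {"tx": 0, "ty": 0, "tz": 1.5, "wx": 0, "wy": 0, "wz": 0}
    - {"tx": 0, "ty": 0, "tz": 1.0, "wx": 0, "wy": 0, "wz": 0}
    - {"tx": 0, "ty": 0, "tz": 0.5, "wx": 0, "wy": 0, "wz": 0}
    - {"tx": 0, "ty": 0, "tz": 0.4, "wx": 0, "wy": 0, "wz": 0}
    - {"tx": 0, "ty": 0, "tz": 0, "wx": 0, "wy": 0, "wz": 0}
    - {"tx": 0, "ty": 0, "tz": 0, "wx": 0, "wy": 0, "wz": 0}
  gripper: 5.0

```text
time_s: 12.77
ee_pos: [530.3, -301.5, 11.6]
ee_rot: [-180.0, 0.1, 160.7]
force: [0.4, -0.6, 0.7]
gripper_width: 49.9
gripper_force: 0.0
```

```bash
python3 -c "
from plan import go
go([530,-299.6,10],160.6)"
```

```text
pose [ 530.3 -301.5   11.6] [-1.7999e+02  6.0000e-02  1.6065e+02] t 12.77
turn wz total 0.001 then total cm tx ty tz [0.089 0.175 0.161] force [ 0.4 -0.6  0.7] w 49.9
```

Request:
move_arm:
  plan:
    - {"tx": 0.09, "ty": 0.17, "tz": 0.1, "wx": 0, "wy": 0, "wz": 0}
    - {"tx": 0, "ty": 0, "tz": 0, "wx": 0, "wy": 0, "wz": 0}
    - {"tx": 0, "ty": 0, "tz": 0, "wx": 0, "wy": 0, "wz": 0}

```text
time_s: 13.02
ee_pos: [529.7, -299.5, 10.7]
ee_rot: [-180.0, 0.1, 160.7]
force: [-0.8, 0.2, -0.2]
gripper_width: 50.1
gripper_force: 0.0
```

Request:
move_arm:
  plan:
    - {"tx": 0, "ty": 0, "tz": 0, "wx": 0, "wy": 0, "wz": 0}
    - {"tx": 0, "ty": 0, "tz": 0, "wx": 0, "wy": 0, "wz": 0}
    - {"tx": 0, "ty": 0, "tz": 0, "wx": 0, "wy": 0, "wz": 0}
    - {"tx": 0, "ty": 0, "tz": 0, "wx": 0, "wy": 0, "wz": 0}
    - {"tx": 0, "ty": 0, "tz": 0, "wx": 0, "wy": 0, "wz": 0}
    - {"tx": 0, "ty": 0, "tz": 0, "wx": 0, "wy": 0, "wz": 0}
    - {"tx": 0, "ty": 0, "tz": 0, "wx": 0, "wy": 0, "wz": 0}
    - {"tx": 0, "ty": 0, "tz": 0, "wx": 0, "wy": 0, "wz": 0}
  gripper: 1.6
  force: 30

```text
time_s: 13.68
ee_pos: [529.6, -299.3, 10.2]
ee_rot: [180.0, 0.0, 160.6]
force: [0.9, 1.6, 1.1]
gripper_width: 21.8
gripper_force: 30.0
```

Request:
move_arm:
  plan:
    - {"tx": 0, "ty": 0, "tz": -0.5, "wx": 0, "wy": 0, "wz": 0}
    - {"tx": 0, "ty": 0, "tz": -1.5, "wx": 0, "wy": 0, "wz": 0}
    - {"tx": 0, "ty": 0, "tz": -2.5, "wx": 0, "wy": 0, "wz": 0}
    - {"tx": 0, "ty": 0, "tz": -2.5, "wx": 0, "wy": 0, "wz": 0}
    - {"tx": 0, "ty": 0, "tz": -1.5, "wx": 0, "wy": 0, "wz": 0}
    - {"tx": 0, "ty": 0, "tz": -0.5, "wx": 0, "wy": 0, "wz": 0}
    - {"tx": 0, "ty": 0, "tz": 0, "wx": 0, "wy": 0, "wz": 0}
    - {"tx": 0, "ty": 0, "tz": 0, "wx": 0, "wy": 0, "wz": 0}

```text
time_s: 14.35
ee_pos: [528.8, -299.2, 99.3]
ee_rot: [180.0, -0.1, 160.6]
force: [-0.1, 0.2, -2.2]
gripper_width: 22.1
gripper_force: 30.0
```

```bash
python3 - <<'E'
from m import *
from plan import go
s=snap('scene','s7'); t=snap('top','t7'); st=env.state(); p=np.array(st['ee_pos']); a=np.radians(st['ee_rot'][2]-180)
X=np.array([np.cos(a),np.sin(a),0]); w=np.array([p[0],p[1],52+p[2]-10.2]); tip=w+85*X-[0,0,40]; print('wand',w.round(1),'tip',tip.round(1))
go([529.6,-299.3,100.],160.6)
for nm,f in(('scene',s),('top',t)):
    g=f['color'].astype(int).sum(2)//3
    for dz in(0,10,20,30,40):
        u=proj(f,tip+[0,0,dz]); r=int(round(u[1])); c=int(round(u[0])); print(nm,dz,u.round(1),g[r,max(c-9,0):c+10].tolist())
    for d in(80,70,60,50): # below tip rows / along the nozzle
        u=proj(f,w+d*X+[0,0,12]); r=int(round(u[1])); c=int(round(u[0])); print(nm,'x',d,u.round(1),g[r,max(c-9,0):c+10].tolist())
E
```

```text
wand [ 528.4 -298.9  140.3] tip [ 608.6 -327.1  100.3]
pose [ 528.4 -298.9   98.5] [179.96  -0.18 160.65] t 14.45
turn wz total 0.0008 then total cm tx ty tz [-0.123  0.004 -0.154] force [ 0.2  0.1 -0.5] w 22.1
scene 0 [125.1 186.5] [184, 182, 181, 182, 183, 182, 176, 162, 150, 152, 164, 173, 176, 177, 175, 169, 150, 115, 72]
scene 10 [124.1 184.6] [181, 181, 180, 180, 181, 182, 180, 169, 146, 126, 134, 158, 173, 176, 177, 173, 161, 133, 92]
scene 20 [123.1 182.6] [177, 177, 176, 178, 178, 178, 176, 166, 141, 113, 115, 145, 168, 177, 178, 176, 163, 134, 92]
scene 30 [122.1 180.6] [177, 176, 176, 176, 178, 176, 173, 161, 136, 112, 116, 144, 166, 177, 181, 180, 172, 145, 105]
scene 40 [121.1 178.6] [177, 176, 176, 175, 175, 175, 172, 160, 136, 113, 120, 147, 167, 175, 178, 179, 179, 175, 161]
scene x 80 [121.1 174.8] [173, 176, 177, 178, 177, 176, 171, 160, 143, 130, 134, 151, 165, 174, 177, 179, 179, 178, 177]
scene x 70 [123.8 172.3] [179, 179, 178, 178, 177, 174, 168, 154, 137, 125, 128, 135, 146, 158, 167, 169, 169, 171, 173]
scene x 60 [126.4 169.8] [181, 180, 180, 178, 174, 164, 
[... 450 characters left out ...]
, 143, 112, 84, 72, 68, 83, 117, 132, 122, 83, 51, 47, 47]
top 30 [386.  160.3] [149, 150, 150, 149, 150, 148, 137, 127, 103, 71, 73, 109, 136, 139, 105, 63, 45, 48, 46]
top 40 [387.1 159.7] [150, 150, 149, 150, 148, 137, 127, 103, 71, 73, 109, 136, 139, 105, 63, 45, 48, 46, 48]
top x 80 [387.8 160.7] [148, 149, 150, 143, 112, 84, 72, 68, 83, 117, 132, 122, 83, 51, 47, 47, 51, 53, 59]
top x 70 [386.6 164.2] [150, 147, 149, 146, 149, 143, 135, 129, 107, 116, 121, 87, 51, 45, 43, 46, 54, 56, 60]
top x 60 [385.4 167.8] [80, 62, 44, 39, 42, 52, 62, 58, 57, 78, 104, 106, 64, 41, 46, 48, 53, 56, 63]
top x 50 [384.2 171.3] [50, 29, 29, 32, 41, 39, 37, 46, 43, 38, 43, 43, 45, 48, 52, 52, 54, 55, 53]
```

The wand is gripped on its origin, and the nozzle dip sits within 0.4 px of where I predict it. Carrying it to seam0 above stub height.

Request:
move_arm:
  plan:
    - {"tx": 0, "ty": 0, "tz": -0.3, "wx": 0, "wy": 0, "wz": -0.06}
    - {"tx": 0, "ty": 0, "tz": -0.3, "wx": 0, "wy": 0, "wz": -0.11}
    - {"tx": 0, "ty": 0, "tz": -0.3, "wx": 0, "wy": 0, "wz": -0.11}
    - {"tx": 0, "ty": 0, "tz": -0.3, "wx": 0, "wy": 0, "wz": -0.11}
    - {"tx": 0, "ty": 0.5, "tz": 0, "wx": 0, "wy": 0, "wz": -0.086}
    - {"tx": 0, "ty": 1.5, "tz": 0, "wx": 0, "wy": 0, "wz": 0}
    - {"tx": -0.1, "ty": 2.5, "tz": 0, "wx": 0, "wy": 0, "wz": 0}
    - {"tx": -0.1, "ty": 3.5, "tz": 0, "wx": 0, "wy": 0, "wz": 0}
    - {"tx": -0.1, "ty": 3.5, "tz": 0, "wx": 0, "wy": 0, "wz": 0}
    - {"tx": -0.1, "ty": 3.5, "tz": 0, "wx": 0, "wy": 0, "wz": 0}
    - {"tx": -0.1, "ty": 3.5, "tz": 0, "wx": 0, "wy": 0, "wz": 0}
    - {"tx": -0.1, "ty": 3.5, "tz": 0, "wx": 0, "wy": 0, "wz": 0}

```text
time_s: 15.45
ee_pos: [503.7, -78.2, 111.1]
ee_rot: [179.9, -0.1, -172.2]
force: [0.5, 0.1, -1.1]
gripper_width: 22.0
gripper_force: 30.0
```

Request:
move_arm:
  plan:
    - {"tx": -0.1, "ty": 3.5, "tz": 0, "wx": 0, "wy": 0, "wz": 0}
    - {"tx": -0.1, "ty": 3.5, "tz": 0, "wx": 0, "wy": 0, "wz": 0}
    - {"tx": 0, "ty": 3.5, "tz": 0, "wx": 0, "wy": 0, "wz": 0}
    - {"tx": 0, "ty": 2.5, "tz": 0, "wx": 0, "wy": 0, "wz": 0}
    - {"tx": 0, "ty": 1.5, "tz": 0, "wx": 0, "wy": 0, "wz": 0}
    - {"tx": 0, "ty": 0.5, "tz": 0, "wx": 0, "wy": 0, "wz": 0}
    - {"tx": 0, "ty": 0, "tz": 0, "wx": 0, "wy": 0, "wz": 0}
    - {"tx": 0, "ty": 0, "tz": 0, "wx": 0, "wy": 0, "wz": 0}
    - {"tx": 0, "ty": 0, "tz": 0, "wx": 0, "wy": 0, "wz": 0}

```text
time_s: 16.2
ee_pos: [486.7, 67.3, 111.9]
ee_rot: [-180.0, -0.0, -172.2]
force: [-0.9, -0.1, -1.5]
gripper_width: 21.7
gripper_force: 30.0
```

```bash
python3 -c "
from plan import go
go([484.9,74.0,40.2],187.9)"
```

```text
pose [486.7  67.3 111.9] [-1.7998e+02 -3.0000e-02 -1.7216e+02] t 16.2
turn wz total -0.0011 then total cm tx ty tz [0.087 0.688 7.167] force [-0.9 -0.1 -1.5] w 21.7
```

Request:
move_arm:
  plan:
    - {"tx": 0.09, "ty": 0.69, "tz": 0, "wx": 0, "wy": 0, "wz": 0}
    - {"tx": 0, "ty": 0, "tz": 1.0, "wx": 0, "wy": 0, "wz": 0}
    - {"tx": 0, "ty": 0, "tz": 1.5, "wx": 0, "wy": 0, "wz": 0}
    - {"tx": 0, "ty": 0, "tz": 1.5, "wx": 0, "wy": 0, "wz": 0}
    - {"tx": 0, "ty": 0, "tz": 0.5, "wx": 0, "wy": 0, "wz": 0}
    - {"tx": 0, "ty": 0, "tz": 0, "wx": 0, "wy": 0, "wz": 0}
    - {"tx": 0, "ty": 0, "tz": 0, "wx": 0, "wy": 0, "wz": 0}
    - {"tx": 0, "ty": 0, "tz": 0, "wx": 0, "wy": 0, "wz": 0}

```text
time_s: 16.87
ee_pos: [485.7, 74.8, 67.7]
ee_rot: [180.0, 0.1, -172.1]
force: [-0.7, 0.0, -1.3]
gripper_width: 21.9
gripper_force: 30.0
```

```bash
python3 - <<'E'
from m import *
from plan import go
s=snap('scene','s8'); st=env.state(); p=np.array(st['ee_pos']); a=np.radians(st['ee_rot'][2]-180)
X=np.array([np.cos(a),np.sin(a),0]); w=np.array([p[0],p[1],52+p[2]-10.4]); tip=w+85*X-[0,0,40]; print('tip',tip.round(1))
go([484.9,74.0,40.4],187.9)
g=s['color'].astype(int).sum(2)//3
for dz in(-6,0,6,12,20,30):
    u=proj(s,tip+[0,0,dz]); r=int(round(u[1])); c=int(round(u[0])); print(dz,u.round(1),g[r,c-10:c+11].tolist())
E
```

```text
tip [570.   86.6  69.5]
pose [485.8  74.9  67.9] [ 1.8000e+02  1.0000e-01 -1.7209e+02] t 16.92
turn wz total 0.0001 then total cm tx ty tz [ 0.099 -0.074  2.747] force [ 0.3 -0.5 -1.4] w 21.7
-6 [271.5 216.5] [137, 137, 137, 136, 133, 123, 106, 94, 93, 94, 94, 96, 111, 135, 154, 161, 159, 146, 122, 100, 92]
0 [271.6 215.5] [136, 136, 137, 137, 135, 129, 114, 99, 93, 92, 92, 98, 114, 139, 155, 161, 160, 149, 126, 102, 93]
6 [271.6 214.5] [136, 136, 136, 136, 135, 132, 121, 107, 96, 86, 86, 106, 134, 152, 160, 161, 161, 153, 132, 106, 96]
12 [271.7 213.4] [136, 135, 135, 136, 136, 132, 123, 108, 96, 86, 90, 117, 143, 158, 162, 162, 162, 155, 135, 109, 95]
20 [271.8 212. ] [136, 136, 136, 135, 135, 132, 122, 108, 95, 87, 95, 126, 151, 162, 164, 164, 163, 158, 137, 110, 95]
30 [271.8 210.2] [136, 136, 135, 135, 134, 131, 121, 111, 102, 90, 98, 129, 154, 162, 163, 163, 163, 158, 143, 118, 97]
```

Request:
move_arm:
  plan:
    - {"tx": 0.09, "ty": -0.06, "tz": 0.3, "wx": 0, "wy": 0, "wz": 0}
    - {"tx": 0, "ty": 0, "tz": 0.7, "wx": 0, "wy": 0, "wz": 0}
    - {"tx": 0, "ty": 0, "tz": 0.8, "wx": 0, "wy": 0, "wz": 0}
    - {"tx": 0, "ty": 0, "tz": 0.6, "wx": 0, "wy": 0, "wz": 0}
    - {"tx": 0, "ty": 0, "tz": 0.3, "wx": 0, "wy": 0, "wz": 0}
    - {"tx": 0, "ty": 0, "tz": 0, "wx": 0, "wy": 0, "wz": 0}
    - {"tx": 0, "ty": 0, "tz": 0, "wx": 0, "wy": 0, "wz": 0}
    - {"tx": 0, "ty": 0, "tz": 0, "wx": 0, "wy": 0, "wz": 0}
    - {"tx": 0, "ty": 0, "tz": 0, "wx": 0, "wy": 0, "wz": 0}

```text
time_s: 17.67
ee_pos: [484.5, 74.2, 40.4]
ee_rot: [180.0, 0.0, -172.1]
force: [0.4, 0.1, -0.9]
gripper_width: 22.0
gripper_force: 30.0
```

```bash
python3 - <<'E'
from plan import go
import numpy as np
go([484.9,74.0,40.4],187.9)
print([(f,round(.1874*np.sin(np.radians(f)),3),round(.1874*np.cos(np.radians(f)),3)) for f in range(80,290,10)])
E
```

```text
pose [484.5  74.2  40.4] [ 1.8000e+02  4.0000e-02 -1.7208e+02] t 17.67
turn wz total 0.0004 then total cm tx ty tz [-0.034 -0.024  0.001] force [ 0.4  0.1 -0.9] w 22.0
[(80, np.float64(0.185), np.float64(0.033)), (90, np.float64(0.187), np.float64(0.0)), (100, np.float64(0.185), np.float64(-0.033)), (110, np.float64(0.176), np.float64(-0.064)), (120, np.float64(0.162), np.float64(-0.094)), (130, np.float64(0.144), np.float64(-0.12)), (140, np.float64(0.12), np.float64(-0.144)), (150, np.float64(0.094), np.float64(-0.162)), (160, np.float64(0.064), np.float64(-0.176)), (170, np.float64(0.033), np.float64(-0.185)), (180, np.float64(0.0), np.float64(-0.187)), (190, np.float64(-0.033), np.float64(-0.185)), (200, np.float64(-0.064), np.float64(-0.176)), (210, np.float64(-0.094), np.float64(-0.162)), (220, np.float64(-0.12), np.float64(-0.144)), (230, np.float64(-0.144), np.float64(-0.12)), (240, np.float64(-0.162), np.float64(-0.094)), (250, np.float64(-0.176), np.float64(-0.064)), (260, np.float64(-0.185), np.float64(-0.033)), (270, np.float64(-0.187), np.float64(-0.0)), (280, np.float64(-0.185), np.float64(0.033))]
```

Request:
move_arm:
  plan:
    - {"tx": 0.185, "ty": 0.033, "tz": 0, "wx": 0, "wy": 0, "wz": 0}
    - {"tx": 0.185, "ty": 0.033, "tz": 0, "wx": 0, "wy": 0, "wz": 0}
    - {"tx": 0.185, "ty": 0.033, "tz": 0, "wx": 0, "wy": 0, "wz": 0}
    - {"tx": 0.185, "ty": 0.033, "tz": 0, "wx": 0, "wy": 0, "wz": 0}
    - {"tx": 0.187, "ty": 0, "tz": 0, "wx": 0, "wy": 0, "wz": 0}
    - {"tx": 0.187, "ty": 0, "tz": 0, "wx": 0, "wy": 0, "wz": 0}
    - {"tx": 0.187, "ty": 0, "tz": 0, "wx": 0, "wy": 0, "wz": 0}
    - {"tx": 0.187, "ty": 0, "tz": 0, "wx": 0, "wy": 0, "wz": 0}
    - {"tx": 0.185, "ty": -0.033, "tz": 0, "wx": 0, "wy": 0, "wz": 0}
    - {"tx": 0.185, "ty": -0.033, "tz": 0, "wx": 0, "wy": 0, "wz": 0}
    - {"tx": 0.185, "ty": -0.033, "tz": 0, "wx": 0, "wy": 0, "wz": 0}
    - {"tx": 0.185, "ty": -0.033, "tz": 0, "wx": 0, "wy": 0, "wz": 0}

```text
time_s: 18.67
ee_pos: [462.0, 71.0, 40.2]
ee_rot: [180.0, 0.0, -172.1]
force: [-1.2, 0.5, -1.2]
gripper_width: 21.8
gripper_force: 30.0
```

```bash
python3 - <<'E'
from plan import go
import numpy as np
X=np.array([.9905,.1374]);Y=np.array([-.1374,.9905]);C=np.array([563.8,43.])
for t in(105,135,195,285):
    a=np.radians(t); print(t,(C+(43*np.cos(a)-85)*X+43*np.sin(a)*Y).round(1))
p=C+(43*np.cos(np.radians(105))-85)*X+43*np.sin(np.radians(105))*Y; go([*p,40.4],187.9)
E
```

```text
105 [462.9  70.9]
135 [445.3  57.3]
195 [440.   14.6]
285 [496.3  -8.3]
pose [462.   71.   40.2] [ 1.8000e+02  1.0000e-02 -1.7208e+02] t 18.67
turn wz total 0.0003 then total cm tx ty tz [-0.088 -0.018 -0.025] force [-1.2  0.5 -1.2] w 21.8
```

On track; correcting −0.08 cm in tx and continuing.

Request:
move_arm:
  plan:
    - {"tx": 0.13, "ty": -0.064, "tz": 0, "wx": 0, "wy": 0, "wz": 0}
    - {"tx": 0.14, "ty": -0.064, "tz": 0, "wx": 0, "wy": 0, "wz": 0}
    - {"tx": 0.176, "ty": -0.064, "tz": 0, "wx": 0, "wy": 0, "wz": 0}
    - {"tx": 0.176, "ty": -0.064, "tz": 0, "wx": 0, "wy": 0, "wz": 0}
    - {"tx": 0.162, "ty": -0.094, "tz": 0, "wx": 0, "wy": 0, "wz": 0}
    - {"tx": 0.162, "ty": -0.094, "tz": 0, "wx": 0, "wy": 0, "wz": 0}
    - {"tx": 0.162, "ty": -0.094, "tz": 0, "wx": 0, "wy": 0, "wz": 0}
    - {"tx": 0.162, "ty": -0.094, "tz": 0, "wx": 0, "wy": 0, "wz": 0}
    - {"tx": 0.144, "ty": -0.12, "tz": 0, "wx": 0, "wy": 0, "wz": 0}
    - {"tx": 0.144, "ty": -0.12, "tz": 0, "wx": 0, "wy": 0, "wz": 0}
    - {"tx": 0.144, "ty": -0.12, "tz": 0, "wx": 0, "wy": 0, "wz": 0}
    - {"tx": 0.144, "ty": -0.12, "tz": 0, "wx": 0, "wy": 0, "wz": 0}

```text
time_s: 19.67
ee_pos: [445.3, 57.4, 40.1]
ee_rot: [180.0, 0.0, -172.1]
force: [-0.7, -0.4, -1.5]
gripper_width: 21.2
gripper_force: 30.0
```

Request:
move_arm:
  plan:
    - {"tx": 0.12, "ty": -0.144, "tz": 0, "wx": 0, "wy": 0, "wz": 0}
    - {"tx": 0.12, "ty": -0.144, "tz": 0, "wx": 0, "wy": 0, "wz": 0}
    - {"tx": 0.12, "ty": -0.144, "tz": 0, "wx": 0, "wy": 0, "wz": 0}
    - {"tx": 0.12, "ty": -0.144, "tz": 0, "wx": 0, "wy": 0, "wz": 0}
    - {"tx": 0.094, "ty": -0.162, "tz": 0, "wx": 0, "wy": 0, "wz": 0}
    - {"tx": 0.094, "ty": -0.162, "tz": 0, "wx": 0, "wy": 0, "wz": 0}
    - {"tx": 0.094, "ty": -0.162, "tz": 0, "wx": 0, "wy": 0, "wz": 0}
    - {"tx": 0.094, "ty": -0.162, "tz": 0, "wx": 0, "wy": 0, "wz": 0}
    - {"tx": 0.064, "ty": -0.176, "tz": 0, "wx": 0, "wy": 0, "wz": 0}
    - {"tx": 0.064, "ty": -0.176, "tz": 0, "wx": 0, "wy": 0, "wz": 0}
    - {"tx": 0.064, "ty": -0.176, "tz": 0, "wx": 0, "wy": 0, "wz": 0}
    - {"tx": 0.064, "ty": -0.176, "tz": 0, "wx": 0, "wy": 0, "wz": 0}

```text
time_s: 20.67
ee_pos: [437.0, 36.7, 40.1]
ee_rot: [180.0, 0.0, -172.1]
force: [0.7, 0.2, -1.8]
gripper_width: 22.0
gripper_force: 30.0
```

```bash
cat > chk.py <<'E'
import sys
from plan import go
import numpy as np
X=np.array([.9905,.1374]);Y=np.array([-.1374,.9905]);C=np.array([563.8,43.]); a=np.radians(float(sys.argv[1]))
go([*(C+(43*np.cos(a)-85)*X+43*np.sin(a)*Y),40.4],187.9)
E
python3 chk.py 165
```

```text
pose [437.   36.7  40.1] [ 180.      0.   -172.08] t 20.67
turn wz total 0.0003 then total cm tx ty tz [ 0.007 -0.005 -0.026] force [ 0.7  0.2 -1.8] w 22.0
```

Spot on at 165°, with no contact force.

Request:
move_arm:
  plan:
    - {"tx": 0.033, "ty": -0.185, "tz": -0.02, "wx": 0, "wy": 0, "wz": 0}
    - {"tx": 0.033, "ty": -0.185, "tz": 0, "wx": 0, "wy": 0, "wz": 0}
    - {"tx": 0.033, "ty": -0.185, "tz": 0, "wx": 0, "wy": 0, "wz": 0}
    - {"tx": 0.033, "ty": -0.185, "tz": 0, "wx": 0, "wy": 0, "wz": 0}
    - {"tx": 0, "ty": -0.187, "tz": 0, "wx": 0, "wy": 0, "wz": 0}
    - {"tx": 0, "ty": -0.187, "tz": 0, "wx": 0, "wy": 0, "wz": 0}
    - {"tx": 0, "ty": -0.187, "tz": 0, "wx": 0, "wy": 0, "wz": 0}
    - {"tx": 0, "ty": -0.187, "tz": 0, "wx": 0, "wy": 0, "wz": 0}
    - {"tx": -0.033, "ty": -0.185, "tz": 0, "wx": 0, "wy": 0, "wz": 0}
    - {"tx": -0.033, "ty": -0.185, "tz": 0, "wx": 0, "wy": 0, "wz": 0}
    - {"tx": -0.033, "ty": -0.185, "tz": 0, "wx": 0, "wy": 0, "wz": 0}
    - {"tx": -0.033, "ty": -0.185, "tz": 0, "wx": 0, "wy": 0, "wz": 0}

```text
time_s: 21.67
ee_pos: [440.2, 14.6, 40.3]
ee_rot: [180.0, 0.0, -172.1]
force: [-0.1, -0.2, -2.2]
gripper_width: 21.9
gripper_force: 30.0
```

Request:
move_arm:
  plan:
    - {"tx": -0.064, "ty": -0.176, "tz": 0, "wx": 0, "wy": 0, "wz": 0}
    - {"tx": -0.064, "ty": -0.176, "tz": 0, "wx": 0, "wy": 0, "wz": 0}
    - {"tx": -0.064, "ty": -0.176, "tz": 0, "wx": 0, "wy": 0, "wz": 0}
    - {"tx": -0.064, "ty": -0.176, "tz": 0, "wx": 0, "wy": 0, "wz": 0}
    - {"tx": -0.094, "ty": -0.162, "tz": 0, "wx": 0, "wy": 0, "wz": 0}
    - {"tx": -0.094, "ty": -0.162, "tz": 0, "wx": 0, "wy": 0, "wz": 0}
    - {"tx": -0.094, "ty": -0.162, "tz": 0, "wx": 0, "wy": 0, "wz": 0}
    - {"tx": -0.094, "ty": -0.162, "tz": 0, "wx": 0, "wy": 0, "wz": 0}
    - {"tx": -0.12, "ty": -0.144, "tz": 0, "wx": 0, "wy": 0, "wz": 0}
    - {"tx": -0.12, "ty": -0.144, "tz": 0, "wx": 0, "wy": 0, "wz": 0}
    - {"tx": -0.12, "ty": -0.144, "tz": 0, "wx": 0, "wy": 0, "wz": 0}
    - {"tx": -0.12, "ty": -0.144, "tz": 0, "wx": 0, "wy": 0, "wz": 0}

```text
time_s: 22.67
ee_pos: [453.9, -2.9, 40.3]
ee_rot: [180.0, 0.0, -172.1]
force: [-1.0, -0.3, -0.2]
gripper_width: 21.9
gripper_force: 30.0
```

```bash
python3 chk.py 225
```

```text
pose [453.9  -2.9  40.3] [ 180.      0.   -172.08] t 22.67
turn wz total 0.0004 then total cm tx ty tz [ 0.028 -0.007 -0.006] force [-1.  -0.3 -0.2] w 21.9
```

Request:
move_arm:
  plan:
    - {"tx": -0.13, "ty": -0.12, "tz": 0, "wx": 0, "wy": 0, "wz": 0}
    - {"tx": -0.13, "ty": -0.12, "tz": 0, "wx": 0, "wy": 0, "wz": 0}
    - {"tx": -0.144, "ty": -0.12, "tz": 0, "wx": 0, "wy": 0, "wz": 0}
    - {"tx": -0.144, "ty": -0.12, "tz": 0, "wx": 0, "wy": 0, "wz": 0}
    - {"tx": -0.162, "ty": -0.094, "tz": 0, "wx": 0, "wy": 0, "wz": 0}
    - {"tx": -0.162, "ty": -0.094, "tz": 0, "wx": 0, "wy": 0, "wz": 0}
    - {"tx": -0.162, "ty": -0.094, "tz": 0, "wx": 0, "wy": 0, "wz": 0}
    - {"tx": -0.162, "ty": -0.094, "tz": 0, "wx": 0, "wy": 0, "wz": 0}
    - {"tx": -0.176, "ty": -0.064, "tz": 0, "wx": 0, "wy": 0, "wz": 0}
    - {"tx": -0.176, "ty": -0.064, "tz": 0, "wx": 0, "wy": 0, "wz": 0}
    - {"tx": -0.176, "ty": -0.064, "tz": 0, "wx": 0, "wy": 0, "wz": 0}
    - {"tx": -0.176, "ty": -0.064, "tz": 0, "wx": 0, "wy": 0, "wz": 0}

```text
time_s: 23.67
ee_pos: [474.3, -11.2, 40.3]
ee_rot: [180.0, 0.0, -172.1]
force: [0.4, -0.4, -1.7]
gripper_width: 22.0
gripper_force: 30.0
```

Request:
move_arm:
  plan:
    - {"tx": -0.185, "ty": -0.033, "tz": 0, "wx": 0, "wy": 0, "wz": 0}
    - {"tx": -0.185, "ty": -0.033, "tz": 0, "wx": 0, "wy": 0, "wz": 0}
    - {"tx": -0.185, "ty": -0.033, "tz": 0, "wx": 0, "wy": 0, "wz": 0}
    - {"tx": -0.185, "ty": -0.033, "tz": 0, "wx": 0, "wy": 0, "wz": 0}
    - {"tx": -0.187, "ty": 0, "tz": 0, "wx": 0, "wy": 0, "wz": 0}
    - {"tx": -0.187, "ty": 0, "tz": 0, "wx": 0, "wy": 0, "wz": 0}
    - {"tx": -0.187, "ty": 0, "tz": 0, "wx": 0, "wy": 0, "wz": 0}
    - {"tx": -0.187, "ty": 0, "tz": 0, "wx": 0, "wy": 0, "wz": 0}
    - {"tx": -0.185, "ty": 0.033, "tz": 0, "wx": 0, "wy": 0, "wz": 0}
    - {"tx": -0.185, "ty": 0.033, "tz": 0, "wx": 0, "wy": 0, "wz": 0}
    - {"tx": -0.185, "ty": 0.033, "tz": 0, "wx": 0, "wy": 0, "wz": 0}
    - {"tx": -0.185, "ty": 0.033, "tz": 0, "wx": 0, "wy": 0, "wz": 0}

```text
time_s: 24.67
ee_pos: [496.3, -8.0, 40.3]
ee_rot: [180.0, 0.0, -172.1]
force: [-0.2, 0.3, -1.9]
gripper_width: 21.9
gripper_force: 30.0
```

Request:
move_arm:
  plan:
    - {"tx": 0, "ty": 0, "tz": 0, "wx": 0, "wy": 0, "wz": 0}
    - {"tx": 0, "ty": 0, "tz": 0, "wx": 0, "wy": 0, "wz": 0}
    - {"tx": 0, "ty": 0, "tz": 0, "wx": 0, "wy": 0, "wz": 0}
    - {"tx": 0, "ty": 0, "tz": 0, "wx": 0, "wy": 0, "wz": 0}
    - {"tx": 0, "ty": 0, "tz": 0, "wx": 0, "wy": 0, "wz": 0}

```text
time_s: 25.08
ee_pos: [496.1, -8.1, 40.3]
ee_rot: [180.0, -0.0, -172.1]
force: [0.1, 0.7, -1.1]
gripper_width: 22.2
gripper_force: 30.0
```

```bash
python3 chk.py 285; python3 -c "
from plan import go
go([529.6,-299.3,110],160.6)"
```

```text
pose [496.1  -8.1  40.3] [ 180.     -0.   -172.08] t 25.08
turn wz total 0.0003 then total cm tx ty tz [-0.024 -0.023 -0.005] force [ 0.1  0.7 -1.1] w 22.2
pose [496.1  -8.1  40.3] [ 180.     -0.   -172.08] t 25.08
turn wz total 0.4768 then total cm tx ty tz [-12.835 -26.354  -6.965] force [ 0.1  0.7 -1.1] w 22.2
```

Request:
move_arm:
  plan:
    - {"tx": 0, "ty": 0, "tz": -0.7, "wx": 0, "wy": 0, "wz": 0}
    - {"tx": 0, "ty": 0, "tz": -1.8, "wx": 0, "wy": 0, "wz": 0}
    - {"tx": 0, "ty": 0, "tz": -2.2, "wx": 0, "wy": 0, "wz": 0}
    - {"tx": 0, "ty": 0, "tz": -1.6, "wx": 0, "wy": 0, "wz": 0}
    - {"tx": 0, "ty": 0, "tz": -0.7, "wx": 0, "wy": 0, "wz": 0.067}
    - {"tx": 0, "ty": 0, "tz": 0, "wx": 0, "wy": 0, "wz": 0.11}
    - {"tx": 0, "ty": 0, "tz": 0, "wx": 0, "wy": 0, "wz": 0.11}
    - {"tx": 0, "ty": 0, "tz": 0, "wx": 0, "wy": 0, "wz": 0.11}
    - {"tx": -0.5, "ty": -1.0, "tz": 0, "wx": 0, "wy": 0, "wz": 0.08}
    - {"tx": -1.0, "ty": -2.1, "tz": 0, "wx": 0, "wy": 0, "wz": 0}
    - {"tx": -1.5, "ty": -3.1, "tz": 0, "wx": 0, "wy": 0, "wz": 0}
    - {"tx": -1.5, "ty": -3.1, "tz": 0, "wx": 0, "wy": 0, "wz": 0}

```text
time_s: 26.08
ee_pos: [508.7, -111.2, 111.0]
ee_rot: [180.0, 0.0, 160.7]
force: [1.5, -0.2, -1.8]
gripper_width: 22.2
gripper_force: 30.0
```

Request:
move_arm:
  plan:
    - {"tx": -1.5, "ty": -3.1, "tz": 0, "wx": 0, "wy": 0, "wz": 0}
    - {"tx": -1.5, "ty": -3.1, "tz": 0, "wx": 0, "wy": 0, "wz": 0}
    - {"tx": -1.5, "ty": -3.1, "tz": 0, "wx": 0, "wy": 0, "wz": 0}
    - {"tx": -1.5, "ty": -3.1, "tz": 0, "wx": 0, "wy": 0, "wz": 0}
    - {"tx": -1.3, "ty": -2.6, "tz": 0, "wx": 0, "wy": 0, "wz": 0}
    - {"tx": -0.7, "ty": -1.5, "tz": 0, "wx": 0, "wy": 0, "wz": 0}
    - {"tx": -0.3, "ty": -0.6, "tz": 0, "wx": 0, "wy": 0, "wz": 0}
    - {"tx": 0, "ty": 0, "tz": 0, "wx": 0, "wy": 0, "wz": 0}
    - {"tx": 0, "ty": 0, "tz": 0, "wx": 0, "wy": 0, "wz": 0}
    - {"tx": 0, "ty": 0, "tz": 0, "wx": 0, "wy": 0, "wz": 0}
    - {"tx": 0, "ty": 0, "tz": 0, "wx": 0, "wy": 0, "wz": 0}

```text
time_s: 27.0
ee_pos: [530.0, -297.8, 110.5]
ee_rot: [180.0, -0.0, 160.7]
force: [1.0, -0.5, -2.1]
gripper_width: 21.4
gripper_force: 30.0
```

```bash
python3 -c "
from plan import go
go([529.6,-299.3,10.2],160.6)"
```

```text
pose [ 530.  -297.8  110.5] [ 1.7996e+02 -3.0000e-02  1.6068e+02] t 27.0
turn wz total 0.0014 then total cm tx ty tz [-0.015 -0.157 10.028] force [ 1.  -0.5 -2.1] w 21.4
```

Request:
move_arm:
  plan:
    - {"tx": 0, "ty": -0.14, "tz": 1.0, "wx": 0, "wy": 0, "wz": 0}
    - {"tx": 0, "ty": 0, "tz": 2.2, "wx": 0, "wy": 0, "wz": 0}
    - {"tx": 0, "ty": 0, "tz": 2.2, "wx": 0, "wy": 0, "wz": 0}
    - {"tx": 0, "ty": 0, "tz": 1.5, "wx": 0, "wy": 0, "wz": 0}
    - {"tx": 0, "ty": 0, "tz": 0.8, "wx": 0, "wy": 0, "wz": 0}
    - {"tx": 0, "ty": 0, "tz": 0.3, "wx": 0, "wy": 0, "wz": 0}
    - {"tx": 0, "ty": 0, "tz": 0, "wx": 0, "wy": 0, "wz": 0}
    - {"tx": 0, "ty": 0, "tz": 0, "wx": 0, "wy": 0, "wz": 0}
    - {"tx": 0, "ty": 0, "tz": 0, "wx": 0, "wy": 0, "wz": 0}

```text
time_s: 27.75
ee_pos: [530.4, -301.2, 31.5]
ee_rot: [-180.0, 0.1, 160.6]
force: [0.7, -0.3, -2.2]
gripper_width: 21.5
gripper_force: 30.0
```

```bash
python3 -c "
from plan import go
go([529.6,-299.3,10.4],160.6)"
```

```text
pose [ 530.4 -301.2   31.5] [-1.7998e+02  1.3000e-01  1.6060e+02] t 27.75
turn wz total -0.0 then total cm tx ty tz [0.141 0.15  2.108] force [ 0.7 -0.3 -2.2] w 21.5
```

Request:
move_arm:
  plan:
    - {"tx": 0.1, "ty": 0.14, "tz": 0.2, "wx": 0, "wy": 0, "wz": 0}
    - {"tx": 0, "ty": 0, "tz": 0.5, "wx": 0, "wy": 0, "wz": 0}
    - {"tx": 0, "ty": 0, "tz": 0.6, "wx": 0, "wy": 0, "wz": 0}
    - {"tx": 0, "ty": 0, "tz": 0.4, "wx": 0, "wy": 0, "wz": 0}
    - {"tx": 0, "ty": 0, "tz": 0.2, "wx": 0, "wy": 0, "wz": 0}
    - {"tx": 0, "ty": 0, "tz": 0, "wx": 0, "wy": 0, "wz": 0}
    - {"tx": 0, "ty": 0, "tz": 0, "wx": 0, "wy": 0, "wz": 0}
    - {"tx": 0, "ty": 0, "tz": 0, "wx": 0, "wy": 0, "wz": 0}

```text
time_s: 28.42
ee_pos: [529.2, -299.2, 11.4]
ee_rot: [180.0, 0.0, 160.6]
force: [0.1, -0.1, -1.5]
gripper_width: 21.9
gripper_force: 30.0
```

Request:
move_arm:
  plan:
    - {"tx": 0, "ty": 0, "tz": 0.08, "wx": 0, "wy": 0, "wz": 0}
    - {"tx": 0, "ty": 0, "tz": 0.06, "wx": 0, "wy": 0, "wz": 0}
    - {"tx": 0, "ty": 0, "tz": 0, "wx": 0, "wy": 0, "wz": 0}
    - {"tx": 0, "ty": 0, "tz": 0, "wx": 0, "wy": 0, "wz": 0}

```text
time_s: 28.75
ee_pos: [529.3, -299.2, 10.2]
ee_rot: [-180.0, 0.0, 160.6]
force: [0.2, 0.2, 0.7]
gripper_width: 22.1
gripper_force: 30.0
```

The wand's weight is now carried by the rest. Releasing.

Request:
move_arm:
  plan:
    - {"tx": 0, "ty": 0, "tz": 0, "wx": 0, "wy": 0, "wz": 0}
    - {"tx": 0, "ty": 0, "tz": 0, "wx": 0, "wy": 0, "wz": 0}
    - {"tx": 0, "ty": 0, "tz": 0, "wx": 0, "wy": 0, "wz": 0}
    - {"tx": 0, "ty": 0, "tz": 0, "wx": 0, "wy": 0, "wz": 0}
    - {"tx": 0, "ty": 0, "tz": 0, "wx": 0, "wy": 0, "wz": 0}
    - {"tx": 0, "ty": 0, "tz": 0, "wx": 0, "wy": 0, "wz": 0}
    - {"tx": 0, "ty": 0, "tz": 0, "wx": 0, "wy": 0, "wz": 0}
    - {"tx": 0, "ty": 0, "tz": -0.5, "wx": 0, "wy": 0, "wz": 0}
    - {"tx": 0, "ty": 0, "tz": -2, "wx": 0, "wy": 0, "wz": 0}
    - {"tx": 0, "ty": 0, "tz": -3, "wx": 0, "wy": 0, "wz": 0}
    - {"tx": 0, "ty": 0, "tz": -3, "wx": 0, "wy": 0, "wz": 0}
    - {"tx": 0, "ty": 0, "tz": -3, "wx": 0, "wy": 0, "wz": 0}
  gripper: 5.5

```text
time_s: 29.75
ee_pos: [528.9, -299.0, 126.4]
ee_rot: [180.0, -0.0, 160.6]
force: [0.4, 0.1, -0.7]
gripper_width: 54.8
gripper_force: 0.0
```

Request:
move_arm:
  plan:
    - {"tx": 1.0, "ty": 0, "tz": -2, "wx": 0, "wy": 0, "wz": 0}
    - {"tx": 2.0, "ty": 0, "tz": -1, "wx": 0, "wy": 0, "wz": 0}
    - {"tx": 3.0, "ty": 0, "tz": 0, "wx": 0, "wy": 0, "wz": 0}
    - {"tx": 3.0, "ty": 0, "tz": 0, "wx": 0, "wy": 0, "wz": 0}
    - {"tx": 3.0, "ty": 0, "tz": 0, "wx": 0, "wy": 0, "wz": 0}
    - {"tx": 2.0, "ty": 0, "tz": 0, "wx": 0, "wy": 0, "wz": 0}
    - {"tx": 1.0, "ty": 0, "tz": 0, "wx": 0, "wy": 0, "wz": 0}
    - {"tx": 0, "ty": 0, "tz": 0, "wx": 0, "wy": 0, "wz": 0}
    - {"tx": 0, "ty": 0, "tz": 0, "wx": 0, "wy": 0, "wz": 0}
    - {"tx": 0, "ty": 0, "tz": 0, "wx": 0, "wy": 0, "wz": 0}

```text
time_s: 30.58
ee_pos: [389.1, -250.0, 155.2]
ee_rot: [-180.0, 0.1, 160.6]
force: [-0.3, 0.7, -0.2]
gripper_width: 54.8
gripper_force: 0.0
```

```bash
python3 - <<'E'
from m import *
s=snap('scene','s9'); t=snap('top','t9'); t0=load('top0'); s0=load('scene0')
# wand: lateral handle edges + ends, before vs now, same code
for nm,f in(('before',t0),('now',t)):
    L=lab(f); F=np.array([578.8,-316.1]);R=np.array([453.,-271.]); X=(F-R)/np.linalg.norm(F-R); Y=np.array([-X[1],X[0]]); mid=(F+R)/2
    e=[[round(float(edge(f,L,mid+q*X,n,np.arange(3,22,.5),76,(1,0,0))[0]),1) for q in(-40,-20,0,20,40)] for n in(Y,-Y)]
    print(nm,e,[prof(f,L,mid,sg*X,np.arange(55,80,2.5),76)[:,0].round(0).astype(int).tolist() for sg in(1,-1)])
for nm,f,c0 in(('top',t,(564.9,42.7)),('scene',s,(562.,43.2))):
    L=lab(f); pts=[]
    for th in range(0,360,12):
        d=np.array([np.cos(np.radians(th)),np.sin(np.radians(th))]); r,g,sg=edge(f,L,np.array(c0),d,np.arange(28,40,.5),50,(1,2,2)); pts.append((th,round(float(r),1)))
    print(nm,pts)
# disc colour mask (a channel) centroid
for nm,f,c in(('top',t,(250,179)),('scene',s,(256,217))):
    im,mp=up(f,c,40,40); a=cv2.GaussianBlur(cv2.cvtColor(im,cv2.COLOR_RGB2LAB),(9,9),0)[...,1]; m=cv2.morphologyEx((a>=129).astype(np.uint8),cv2.MORPH_OPEN,np.ones((11,11))); q=big(m,(80,80))
    if q is not None: e,ax,_=cv2.fitEllipse(cv2.convexHull(q)); print(nm,cast(f,mp(e),50).round(1),np.round(np.array(ax)/4,1))
d=[cv2.absdiff(a['color'],b['color']).max(2)>40 for a,b in((t0,t),(s0,s))]; print('changed px',[int(x.sum()) for x in d])
E
```

```text
before [[10.3, 11.1, 9.2, 10.3, 11.3], [10.3, 9.6, 11.1, 10.3, 9.6]] [[154, 153, 155, 156, 152, 140, 127, 122, 123, 127], [101, 126, 149, 153, 145, 125, 110, 115, 129, 134]]
now [[7.5, 8.2, 8.9, 7.4, 8.1], [13.1, 12.2, 11.5, 13.2, 12.4]] [[170, 170, 170, 171, 167, 155, 139, 129, 126, 127], [116, 139, 164, 170, 164, 145, 124, 114, 100, 68]]
top [(0, 34.0), (12, 34.6), (24, 36.3), (36, 37.0), (48, 32.4), (60, 33.9), (72, 33.0), (84, 32.5), (96, 32.5), (108, 33.5), (120, 33.4), (132, 33.4), (144, 31.6), (156, 37.5), (168, 36.3), (180, 36.3), (192, 36.6), (204, 36.2), (216, 34.7), (228, 35.1), (240, 36.5), (252, 33.4), (264, 35.0), (276, 34.7), (288, 33.1), (300, 32.9), (312, 34.1), (324, 38.6), (336, nan), (348, 38.9)]
scene [(0, nan), (12, 39.2), (24, 33.0), (36, 34.4), (48, 34.9), (60, 31.9), (72, 32.7), (84, 32.6), (96, 33.5), (108, 33.4), (120, 31.3), (132, 37.2), (144, 35.0), (156, 32.9), (168, 32.0), (180, 32.9), (192, 31.7), (204, 32.2), (216, 33.9), (228, 33.4), (240, 33.9), (252, 34.8), (264, 34.3), (276, 34.7), (288, 34.2), (300, 35.3), (312, 37.9), (324, nan), (336, 38.8), (348, nan)]
top [562.6  41.8  50. ] [19.7 22.8]
scene [565.4  43.7  50. ] [23.7 25.5]
changed px [16086, 20935]
```

```bash
python3 -c "
from workcell import env
print(env.job_done())"
```

```text
the job is handed in; nothing more can be done
None
```

The job is handed in, with no verdict returned: by my measurements the larger disc lies centred on the seat to within 1–2 mm, the wand traced the seam from 75° to 285° at about 2.2 cm/s, and it lies back on its rest about 2 mm from where it started; I did not check each bystander one by one.

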